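Ratchet the specimen table round to its lock and pin it

ROBOT

A 7-joint arm with a two-finger parallel gripper is mounted at the origin on the work surface. World frame = base frame: x ahead of the robot, y to its left, z up, the work surface at z = 0. Lengths are in m, angles in degrees, forces in N, time in s.
With the tool pointing down it reaches from about 0.425 to 1.025 m from the base axis. Payload 9.4 kg.
Tool frame: the origin (TCP) lies midway between the tips of the shut fingers; the grasp point (between the pads) lies 19 mm behind it (grip_depth is the distance from the TCP to the grasp point, in m); z points along the fingers, x is the direction in which the jaws open and shut, and the axes are right-handed (so a half turn about z gives the same grasp; the last joint's range is limited). The gripper opens to 93 mm and grips with 3 to 60 N. Pads are 15 mm wide; open, the fingers measure 128 mm over their backs; the gripper's body (75 mm by 188 mm) begins 65 mm behind the grasp point.
Start: joints at [-69.712, 34.337, -0.143, 91.639, 0.103, 54.024, -4.572], TCP at [0.303, 0.659, 0.219] pointing down, gripper open.
Joint ranges: [-147.43, 147.43], [-19.82, 112.94], [-74.19, 73.91], [6.32, 146.72], [-59.91, 239.91], [6.04, 106.73], [-150.56, 150.56]. Speed limits (degrees/s): [127.2, 127.2, 172.46, 172.46, 180, 180, 180].

INTERFACE

Orientations are given as a 3x3 rotation matrix whose columns are the frame's x, y, z axes.
In Python, from plant import sense, read_camera, get_calibration, sign_off, grip_depth gives the robot as it stands. The module is installed in compiled form; this text tells all that it offers.
- The arm moves only by the tool servo_tool, never from a script. Its argument "deltas" is a list of rows, each a list of 5 numbers: the gripper command: -1 is fully open, 1 is shut, values between are in proportion, then the shift along the tool's x, y, z normalised to -1 to 1, where 1 is 20 cm, then the turn about the tool's z normalised to -1 to 1, where 1 is 180 degrees. In form: [[gripper, dx, dy, dz, spin], ...]. A call has 1 to 12 rows; each row is the pose to reach, as a shift and turn from the pose commanded when the call began, along the tool's axes at that moment, turning the shorter way round; what a row does not reach only later rows make up. A row lasts 1/8 s, in which the tool goes at most 62.5 mm and 10.7 degrees, less where a joint would pass 70% of its speed; a pose out of reach is approached as far as the arm can. A call with a number of a shift or a turn outside -1 to 1 is refused whole. A call with a gripper value outside its range is refused whole. The fingers move at their own pace and stop on an object; "squeeze" is the grip in N (left out, the last holds). Time passes only in rows, so rows that repeat a pose let the fingers close. It gives the time, the measured TCP pose, the force and the opening at its end, in the units of the state.
- sense(): the state, without advancing time (a new reading comes with each control period).
- read_camera(name): name is "side" or "top" or "wrist"; returns the picture (480x640x3 uint8, blue, green, red); there is no depth.
- get_calibration(name): a dict with "camera_matrix" (3x3 intrinsics, pixels), "position" and "rotation" of the camera in the world; the wrist camera has in their place "mount" (4x4, takes a point from camera to tool coordinates, whose origin is the TCP and whose axes are the tool frame's). Camera axes: x right, y up, looking along -z (the intrinsics and any distortion apply to the point x, -y, -z); pixel columns grow to the right and rows downward; lengths in m; the calibration is good to about 2 mm. A picture is of the moment at which its call begins: read the wrist's pose just before it. get_calibration takes no time and is no camera call.
- sign_off(): hands the job in, once; it reports no verdict.
The state is a dict: "clock": time; "joint_positions": joint angles; "joint_velocities": joint speeds; "joint_torque": joint torques, N m; "eef_pos": TCP position; "tcp_rot": TCP orientation; "contact_force": force on the tool from outside, world axes, zero at the start; "wrist_torque": the same for the moment, N m; "width": opening from 0.0 (shut) to 1.0 (fully open).
Only numpy, scipy, OpenCV 4.12 (cv2) and the standard library are available. Lean on these libraries where they do the work, as an engineer would, in place of code of your own. Each camera call takes 0.05 s, during which the arm holds its last target.

TASK

Pump the lever of the ratchet specimen table, one tooth a stroke, until the hole in the toothed disc comes round under the hole of the steel bracket; do not go past it, and turn the disc only with its lever. Then take the locking pin from its tilted rest and push it down through bracket and disc until its collar sits flat on the bracket, and let go with the lever back at rest. Do not knock over the bottles, the jar or the stack of dishes.

Things in the scene. Friction and masses are not known exactly. Their poses are not given: they have to be found in the camera images.
- indexer: ratchet specimen table, fixed: cream round base (260 dia, 12 high) carrying a 15-tooth aluminium disc, a lever under it and a steel bracket reaching over its rim. Origin on the disc's axis at the base's underside, z up. The disc lies at heights 40 to 52 (tooth tips at radius 93, glass dish 72 dia on its middle up to height 66). A spring pawl on the lever drives the disc anticlockwise seen from above; a second pawl on the base stops it from going back.
- specimen_table (a joint): angle of the disc (rad), growing anticlockwise; 0 when its hole is exactly under the bracket's hole; starts 3 to 5 strokes short (negative). One tooth is 0.419 rad. It turns stiffly (about 0.45 N m) and stays where it is left. A full stroke always leaves it at a whole number of teeth; the first stroke may advance it by less, or up to a quarter more, than a tooth.
- table_hole (a point): centre of the disc's one hole (18 dia, through) on the disc's upper face, 65 from the axis
- bracket_hole (a point): centre of the bracket's hole (16 dia, through) on the bracket's upper face, 76 high, 65 from the axis; the bracket is 14 thick and 36 wide and its upright (up to 76) stands outside the disc's rim. Below the disc, in line, a tight bush starts 16 below the disc's upper face: the pin's last 12 mm need a firm push of about 7 N.
- lever (a joint): lever angle (rad) about the disc's axis: 0 at rest, 0.56 at its far stop, growing anticlockwise. A spring brings it back to 0. After a full stroke, the first 0.14 of the next one is idle (0 to 0.42 for the very first), then it turns the disc until the stop. It takes 1 to 6 N at the post, the stop is hard. A stroke counts in full only at the stop; the next bite needs the lever back below 0.1.
- lever_post (a point): the lever's upright round black post, 20 dia, from 28 to 110 high, 155 from the disc's axis; this point on its axis is 85 high
- pin_rest: fixed cream foot (90 x 70) with a dark steel trough that holds the pin leaning 0.5 rad from vertical towards the foot's -x; the trough (33 wide, 44 long) is open on the pin's upper side and at its top end. Origin at the underside's centre; the pin's collar rests on the trough's top end at [0, 0, 62 mm] of this frame.
- pin_grip (a point): locking pin, 103 long: this point is the centre of its black round handle (22 dia, 45 long). Its z axis runs along the pin from foot to handle. Under the handle a steel collar (30 dia, 6 thick), then the steel shaft (14 dia, 52 long, tapered foot). 0.12 kg. Lift it out along its axis.
- pin_collar (a point): centre of the underside of the pin's collar, 28.5 below the handle's centre along the pin's axis, 52 above the foot
- bottle_a: glass bottle, blue cap, 68 dia, 135 high; origin under its base
- bottle_b: glass bottle, blue cap, 56 dia, 115 high; origin under its base
- jar: glass jar, white lid, 68 dia, 60 high; origin under its base
- dishes: stack of three glass dishes, 90 dia, 43 high; origin under its base
Things that resemble listed ones, but are neither listed nor needed, are in the scene too. Leave any red look-alike of the part that bears pin_grip alone.

How it is judged:
By the outcome, as a careful person would: the job done as asked, in the order asked, and still so for the second after the job is handed in, with the robot touching nothing.
It also fails if it takes over 72 s, if anything falls off the work surface, if the arm or the gripper's body presses on something with over 40 N, if the wrist force passes 120 N, or if a joint passes its speed limit or range.

## Working session

There is one attempt and no reset: what is moved stays moved. The work goes in short steps, Python scripts to look and compute and a tool call to move; the robot and the scene stay as the last step left them, time stands still between calls to the robot, and variables do not carry over. Pictures are saved under pics/ and viewed, and the job is handed in when it is done.

Besides the shell and the picture viewer there is one more tool, called after ">>>" as name(argument=value, ...) on one line, values as JSON. servo_tool: Moves the arm, as the interface text tells. Its arguments: {"type":"object","properties":{"deltas":{"type":"array","items":{"type":"array","items":{"type":"number","minimum":-1,"maximum":1}}},"squeeze":{"type":"number"}},"required":["deltas"]}

```bash
mkdir -p pics; python3 - <<'E'
from plant import *
import cv2,numpy as np
np.set_printoptions(precision=4,suppress=True)
print(sense(),grip_depth)
for n in("side","top","wrist"):
    print(n,get_calibration(n))
    cv2.imwrite(f"pics/{n}0.png",read_camera(n))
E
```

```text
{'clock': 0.0, 'joint_positions': array([-69.7113,  34.3833,  -0.1452,  91.6798,   0.1042,  54.0227,
        -4.5725]), 'joint_velocities': array([-0.0044,  0.1905,  0.0141, -0.0043, -0.0191, -0.0039,  0.0028]), 'joint_torque': array([  0.0008, -76.5073,   1.4982, -25.236 ,  -0.0524,   0.0171,
         0.0001]), 'eef_pos': array([0.3026, 0.6583, 0.2178]), 'tcp_rot': array([[ 0.4175,  0.9087, -0.0005],
       [ 0.9087, -0.4176, -0.0014],
       [-0.0015,  0.0002, -1.    ]]), 'contact_force': array([-0.2313,  0.4238, -0.8125]), 'wrist_torque': array([ 0.0432,  0.006 , -0.064 ]), 'width': 1.0019351651065374} 0.0188
side {'camera_matrix': array([[573.9727,   0.    , 313.4176],
       [  0.    , 573.9727, 239.5055],
       [  0.    ,   0.    ,   1.    ]]), 'position': array([ 0.4759, -0.9478,  1.0525]), 'rotation': array([[ 0.9982,  0.0462, -0.0374],
       [-0.0592,  0.7164, -0.6951],
       [-0.0053,  0.6961,  0.7179]])}
top {'camera_matrix': array([[493.8054,   0.    , 315.0768],
       [  0.    , 493.8054, 239.3954],
       [  0.    ,   0.    ,   1.    ]]), 'position': array([0.3424, 0.0017, 1.1004]), 'rotation': array([[ 0.025 ,  0.9886, -0.1488],
       [-0.9989,  0.0305,  0.0353],
       [ 0.0395,  0.1477,  0.9882]])}
wrist {'camera_matrix': array([[353.257 ,   0.    , 325.0717],
       [  0.    , 353.257 , 241.6346],
       [  0.    ,   0.    ,   1.    ]]), 'mount': array([[ 1.    , -0.0011,  0.001 ,  0.0008],
       [-0.0008, -0.9585, -0.2852, -0.0799],
       [ 0.0013,  0.2852, -0.9585, -0.1659],
       [ 0.    ,  0.    ,  0.    ,  1.    ]])}
```

View pics/side0.png

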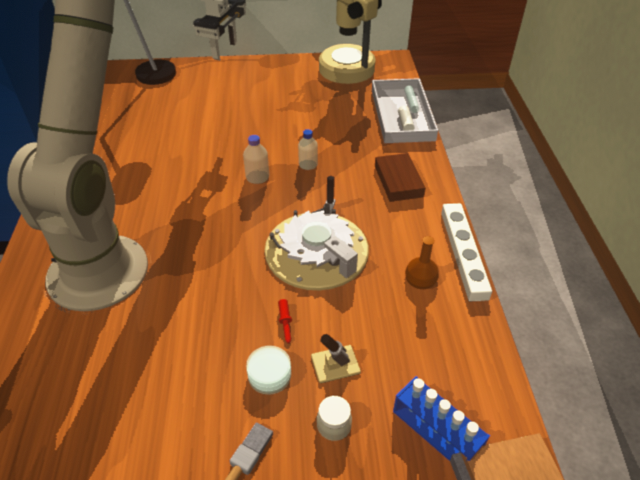

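View pics/top0.png

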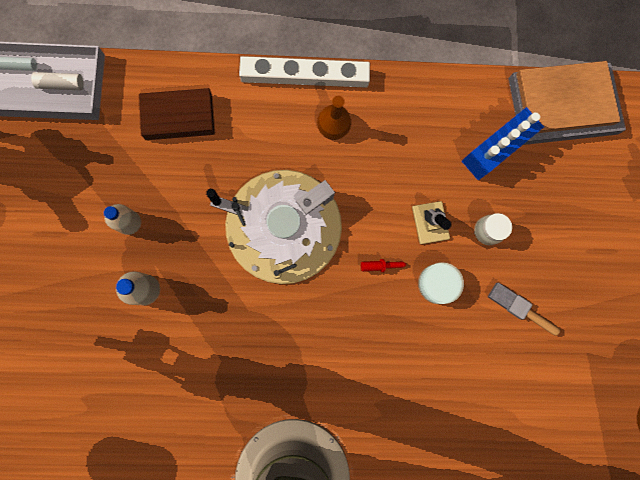

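View pics/wrist0.png

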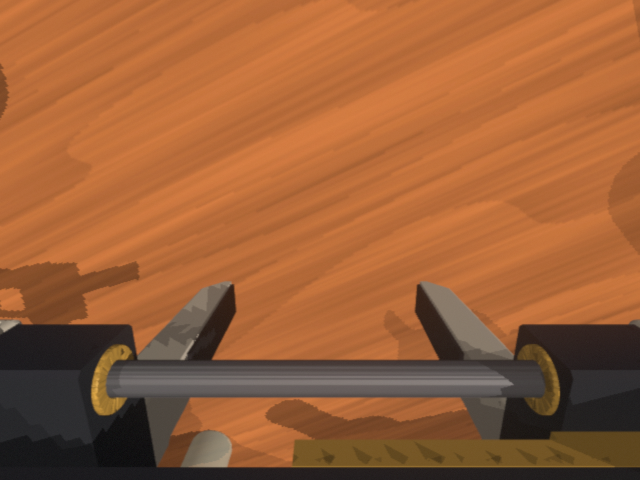

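The side view shows the indexer at about (316,248), the pin rest with the black-handled pin at (335,352), and the red look-alike at (285,318). In the top view they are at (284,225), (433,222) and (385,266), with the lever post at (213,196). I'll zoom in next.

```bash
python3 - <<'E'
import cv2,numpy as np
t=cv2.imread("pics/top0.png");s=cv2.imread("pics/side0.png")
a=cv2.resize(t[155:295,190:350],None,fx=5,fy=5,interpolation=cv2.INTER_CUBIC)[:600,:800]
cv2.imwrite("pics/c1.png",cv2.resize(t[160:290,195:350],(775,600)if 0 else None,fx=4.6,fy=4.6,interpolation=cv2.INTER_CUBIC))
b=cv2.resize(t[190:255,400:470],None,fx=5.5,fy=5.5,interpolation=cv2.INTER_CUBIC)
c=cv2.resize(s[325:390,300:370],None,fx=5.5,fy=5.5,interpolation=cv2.INTER_CUBIC)
cv2.imwrite("pics/c2.png",np.hstack([b,c]))
cv2.imwrite("pics/c3.png",cv2.resize(s[170:295,255:380],None,fx=4.7,fy=4.7,interpolation=cv2.INTER_CUBIC))
E
```

```text
(no output)
```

View pics/c1.png

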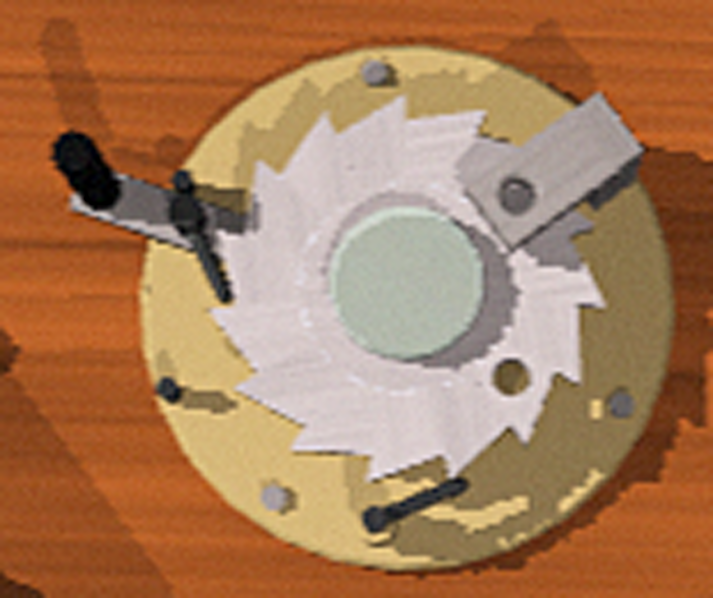

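View pics/c2.png

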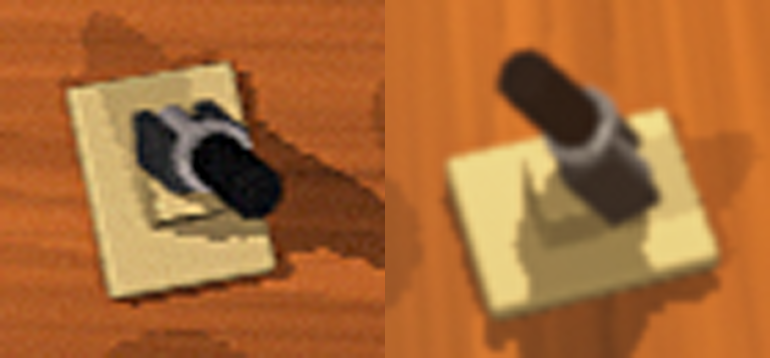

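View pics/c3.png

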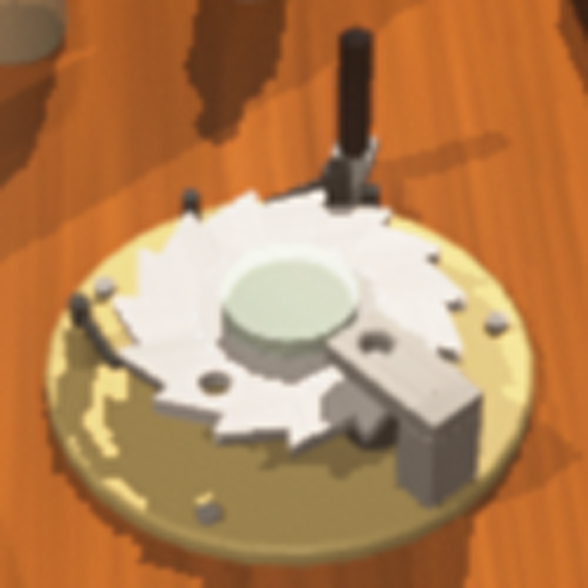

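The top crop shows the disc hole at about (306,242), the bracket hole at (307,202), the dish centre at (284,222) and the post top at (210,193). The hole is roughly 1.3 rad short. Possible confusions for the pin are the black pin in the rest (top 438,222; side 335,345), which I choose because it sits in the cream foot; the red pin (top 385,266), a decoy; and the lever post (top 213,196), which is on the indexer.

```bash
cat > h.py <<'E'
import cv2,numpy as np
from plant import *
np.set_printoptions(precision=4,suppress=True)
def ray(name,px,cal=None,state=None):
    c=get_calibration(name) if cal is None else cal
    K=c["camera_matrix"]; d=np.linalg.inv(K)@[px[0],px[1],1.]; d=np.array([d[0],-d[1],-d[2]])
    if "mount" in c:
        M=c["mount"]; R=state["tcp_rot"]
        return state["eef_pos"]+R@M[:3,3], R@M[:3,:3]@d
    return np.array(c["position"]),np.array(c["rotation"])@d
def plane(name,px,z,state=None):
    o,d=ray(name,px,state=state); return o+d*(z-o[2])/d[2]
def tri(rs):
    A=np.zeros((3,3));b=np.zeros(3)
    for o,d in rs:
        d=d/np.linalg.norm(d);P=np.eye(3)-d@d.T if 0 else np.eye(3)-np.outer(d,d);A+=P;b+=P@o
    p=np.linalg.solve(A,b)
    return p,[np.linalg.norm((np.eye(3)-np.outer(d,d)/(d@d))@(p-o)) for o,d in rs]
def proj(name,p,state=None):
    c=get_calibration(name);K=c["camera_matrix"]
    if "mount" in c:
        M=c["mount"];R=state["tcp_rot"]@M[:3,:3];o=state["eef_pos"]+state["tcp_rot"]@M[:3,3]
    else: R=np.array(c["rotation"]);o=np.array(c["position"])
    q=R.T@(np.asarray(p)-o);q=np.array([q[0],-q[1],-q[2]]);u=K@q;return u[:2]/u[2]
def blobs(mask,amin=10):
    n,l,s,c=cv2.connectedComponentsWithStats(mask.astype(np.uint8));return [(c[i],s[i]) for i in range(1,n) if s[i][4]>=amin],l
E
python3 - <<'E'
from h import *
for n in("top","side"):
    im=cv2.imread(f"pics/{n}0.png");hsv=cv2.cvtColor(im,cv2.COLOR_BGR2HSV)
    x0,x1,y0,y1=(195,350,160,290) if n=="top" else (255,380,165,295)
    m=np.zeros(im.shape[:2],bool);m[y0:y1,x0:x1]=True
    H,S,V=[hsv[...,i].astype(int) for i in range(3)]
    gl=m&(H>=45)&(H<=90)&(S>15)&(V>150)
    print(n,"glass",[(c,s) for c,s in blobs(gl,50)[0]])
    dark=m&(V<60)&(S<140)
    print("black",[(c,s) for c,s in blobs(dark,25)[0]])
    # cream+disc: not wood
    wood=(S>150)
    k=m&~wood
    bl,l=blobs(k,800)
    for c,s in bl: print("cream",c,s)
    g=cv2.cvtColor(im,cv2.COLOR_BGR2GRAY)
    for (u,v) in ([(306,242),(307,202)] if n=="top" else [(300.5,251),(335,238)]):
        w=g[int(v)-9:int(v)+10,int(u)-9:int(u)+10]
        print((u,v));print(w)
E
```

```text
top glass [(array([291.4444, 213.3651]), array([281, 207,  18,  15,  63], dtype=int32)), (array([271.6   , 220.7091]), array([267, 214,  10,  14,  55], dtype=int32)), (array([286.7931, 232.0862]), array([281, 226,  14,  12,  58], dtype=int32))]
black [(array([213.5595, 196.881 ]), array([207, 190,  14,  16,  84], dtype=int32)), (array([236.7234, 208.0745]), array([232, 197,  13,  29,  94], dtype=int32)), (array([284.1636, 269.1273]), array([274, 264,  22,  12,  55], dtype=int32))]
cream [282.0147 225.5188] [  206   170   136   114 10685]
(306, 242)
[[134 132 131 129 124 118 123 167 208 200 200 205 202 208 206 203 204 204
  202]
 [128 126 120 120 122 126 174 220 208 200 197 204 202 205 207 200 201 200
  197]
 [128 125 127 123 180 227 214 212 209 205 199 206 204 204 203 201 202 204
  204]
 [122 125 116 123 170 210 213 213 208 213 209 205 203 203 211 203 204 204
  200]
 [118 125 124 163 214 214 218 216 212 214 214 211 212 213 206 203 198 202
  198]
 [163 215 222 223 217 214 187 106  58  62  81 170 219 212 207 207 201 203
  205]
 [201 207 220 209 217 177  83  75  86  85  74  90 174 216 2
[... 5101 characters left out ...]
 211 207 206 209 214 219 224 232 237 238 239
  239]
 [150 173 197 208 214 204 182 173 168 168 173 193 210 217 221 225 229 235
  237]
 [177 203 212 215 209 177 138 121 122 125 134 154 185 207 215 216 219 224
  228]
 [211 216 215 213 201 150 104  93  99 104 110 124 156 191 211 216 216 216
  219]
 [208 217 217 213 200 145  96  89 100 106 105 114 150 195 211 213 214 215
  216]
 [170 201 215 216 209 176 126 122 144 147 131 132 171 207 215 213 213 214
  215]
 [123 160 198 213 217 205 183 187 203 204 186 180 200 214 215 214 212 213
  213]
 [104 119 154 185 207 215 213 212 214 215 211 209 213 214 214 215 214 212
  213]
 [124 107 111 134 172 204 216 217 215 213 212 214 214 214 214 214 214 214
  213]]
```

```bash
cat >> h.py <<'E'
def holec(im,u,v,r=6):
    g=cv2.cvtColor(im,cv2.COLOR_BGR2GRAY).astype(float)
    for _ in range(4):
        yy,xx=np.mgrid[int(round(v))-r:int(round(v))+r+1,int(round(u))-r:int(round(u))+r+1]
        w=g[yy,xx];bg=np.percentile(w,75);m=(w<(bg+w.min())/2*1.08).astype(np.uint8)
        n,l=cv2.connectedComponents(m);k=l[r,r] or 1
        m=l==k
        u,v=xx[m].mean(),yy[m].mean()
    return np.array([u,v]),m.sum()
from scipy.optimize import least_squares
def circ(P,r0=None):
    P=np.asarray(P)[:,:2];f=lambda q:np.hypot(P[:,0]-q[0],P[:,1]-q[1])-(q[2] if r0 is None else r0)
    s=least_squares(f,[*P.mean(0),.1],loss="soft_l1",f_scale=.001);return s.x,np.median(np.abs(s.fun))
E
python3 - <<'E'
from h import *
J={}
for n in("top","side"):
    im=cv2.imread(f"pics/{n}0.png");hsv=cv2.cvtColor(im,cv2.COLOR_BGR2HSV)
    H,S,V=[hsv[...,i].astype(int) for i in range(3)]
    x0,x1,y0,y1=(195,350,160,290) if n=="top" else (255,380,165,295)
    m=np.zeros(im.shape[:2],bool);m[y0:y1,x0:x1]=True
    k=(m&(S<150)).astype(np.uint8)
    cs,_=cv2.findContours(k,cv2.RETR_EXTERNAL,cv2.CHAIN_APPROX_NONE);c=max(cs,key=cv2.contourArea)[:,0]
    P=[plane(n,p,.012) for p in c]; print(n,"base",circ(P),circ(P,.13))
    a,b=([(306,242),(307,202)] if n=="top" else [(300,251),(334.5,242)])
    ha,na=holec(im,*a);hb,nb=holec(im,*b);print(ha,na,hb,nb)
    A=plane(n,ha,.052);B=plane(n,hb,.076);print("table hole",A,"bracket",B)
    J[n]=(A,B,circ(P,.13)[0][:2],ha,hb)
print(tri([ray(n,J[n][3]) for n in J]),tri([ray(n,J[n][4]) for n in J]))
for n in J:
    A,B,c=J[n][:3];print(n,np.linalg.norm(A[:2]-c),np.linalg.norm(B[:2]-c),np.arctan2(*(A[:2]-c)[::-1]),np.arctan2(*(B[:2]-c)[::-1]))
E
```

```text
top base (array([0.5361, 0.0352, 0.1287]), np.float64(0.0009913449238224264)) (array([0.5368, 0.0357, 0.1   ]), np.float64(0.0023650401309913693))
[305.5 241.5] 52 [306.7959 202.0204] 49
table hole [ 0.495  -0.0153  0.052 ] bracket [ 0.5762 -0.0153  0.076 ]
side base (array([0.5362, 0.033 , 0.1328]), np.float64(0.004373216618595785)) (array([0.5359, 0.0319, 0.1   ]), np.float64(0.0029424034275065125))
[300.1724 251.0345] 29 [334.5 242.5] 28
table hole [ 0.4942 -0.0151  0.052 ] bracket [ 0.5757 -0.0152  0.076 ]
(array([ 0.4946, -0.0154,  0.0524]), [np.float64(0.0003881374662718696), np.float64(0.0003881374662718479)]) (array([ 0.5759, -0.0154,  0.0762]), [np.float64(0.00023468313851428385), np.float64(0.00023468313851406175)])
top 0.06601120734685251 0.06448172469513735 -2.2570669767034586 -0.914042979740276
side 0.06283521004409326 0.0616983286845395 -2.2960511109647532 -0.8689048934400944
```

```bash
python3 - <<'E'
from h import *
C=np.array([.53525,.0353])
p,r=tri([ray("top",(213.5,196.8)),ray("side",(330,189.8))]);print(p,r,np.linalg.norm(p[:2]-C))
for z in(.1,.105,.11):
    for n,px in(("top",(210.5,193.5)),("side",(330,178.5))):
        q=plane(n,px,z)[:2]-C;print(n,z,q+C,np.hypot(*q),np.arctan2(q[1],q[0]))
# pin: masks
for n,(x0,x1,y0,y1) in dict(top=(400,470,190,255),side=(300,370,325,390)).items():
    im=cv2.imread(f"pics/{n}0.png");hsv=cv2.cvtColor(im,cv2.COLOR_BGR2HSV);V=hsv[...,2].astype(int)
    sub=V[y0:y1,x0:x1]
    if n=="top": m=sub<35
    else: m=(sub<75)
    bl,l=blobs(m,20)
    for i,(c,s) in enumerate(bl): print(n,c+[x0,y0],s)
    k=max(range(1,l.max()+1),key=lambda i:(l==i).sum())
    cv2.imwrite(f"pics/m_{n}.png",cv2.resize(((l==k)*255).astype(np.uint8),None,fx=5,fy=5,interpolation=0))
    q=np.argwhere(l==k)[:,::-1]+[x0,y0];print(cv2.minAreaRect(q.astype(np.float32)))
    # foot
    S=hsv[y0:y1,x0:x1,1].astype(int);H=hsv[y0:y1,x0:x1,0].astype(int)
    f=(S<150)|(V[y0:y1,x0:x1]<60) if n=="side" else (S<140)
    f=(H>=18)&(H<=30)&(S>60)&(V[y0:y1,x0:x1]>90)
    bl,l=blobs(f,100);print([ (c+[x0,y0],s) for c,s in bl])
    q=np.argwhere(l>0)[:,::-1]+[x0,y0]
    hull=cv2.convexHull(q.astype(np.float32));ap=cv2.approxPolyDP(hull,4,True)[:,0];print(ap,[plane(n,a,.012)[:2] for a in ap])
E
```

```text
[0.5817 0.1829 0.0684] [np.float64(0.000818284698916282), np.float64(0.0008182846989164956)] 0.15469455940717225
top 0.1 [0.5819 0.184 ] 0.1558192897282383 1.2664439918371297
side 0.1 [0.581  0.1904] 0.16170275098380207 1.2836682905370425
top 0.105 [0.5807 0.183 ] 0.15459381414849546 1.2720672151078047
side 0.105 [0.5805 0.1844] 0.15582109705907915 1.2762084451801254
top 0.11 [0.5796 0.1821] 0.1533733049504968 1.2777801180459303
side 0.11 [0.5799 0.1784] 0.14994879443167056 1.268163836729087
top [442.5    221.4091] [ 35  24  16  16 154]
((442.494140625, 221.4235382080078), (17.13750648498535, 9.544940948486328), 40.60129928588867)
[(array([428.4263, 224.0024]), array([ 12,  12,  38,  42, 835], dtype=int32))]
[[449. 238.]
 [420. 243.]
 [412. 206.]
 [441. 202.]] [array([ 0.5188, -0.3393]), array([ 0.5053, -0.2732]), array([ 0.5897, -0.2555]), array([ 0.6013, -0.3221])]
side [329.7135 342.883 ] [ 21  10  18  17 171]
side [340.7899 358.5966] [ 32  27  17  14 119]
((329.7168273925781, 342.7521667480469), (19.190706253051758, 9.407208442687988), 41.18592834472656)
[(array([333.9173, 365.3249]), array([  11,   20,   49,   38, 1028], dtype=int32))]
[[359. 372.]
 [320. 382.]
 [311. 355.]
 [350. 345.]] [array([ 0.6013, -0.3262]), array([ 0.5195, -0.3443]), array([ 0.5048, -0.2792]), array([ 0.5896, -0.2595])]
```

```bash
python3 - <<'E'
from h import *
p,r=tri([ray("top",(442.5,221.4)),ray("side",(329.7,342.8))]);print(p,r)
# axis line from the two view axes (planes)
import math
def pl(n,c,ang):
    o,d=ray(n,c);_,e=ray(n,(c[0]+10*math.cos(ang),c[1]+10*math.sin(ang)));k=np.cross(d,e);return k/np.linalg.norm(k)
a=np.cross(pl("top",(442.5,221.4),math.radians(40.6)),pl("side",(329.7,342.8),math.radians(41.19)))
a/=np.linalg.norm(a);a*=np.sign(a[2]);print(a,math.acos(a[2]),math.degrees(math.atan2(a[1],a[0])))
for n in("top","side"):
    for q in([.554,-.300,.062],[.554,-.300,.012]): print(n,proj(n,q))
    c=np.array([.554,-.3,.062])
    for s in(1,-1):
        ax=np.array([s*.978*.479,s*.207*.479,.8776]);print(s,proj(n,c+.0285*ax),proj(n,c+.051*ax))
E
```

```text
[ 0.5415 -0.3022  0.0881] [np.float64(3.1016859227642096e-05), np.float64(3.1016859227498344e-05)]
[-0.4718 -0.0931  0.8768] 0.5016748066064354 -168.83632674346975
top [437.8857 217.8664]
top [431.585  222.0815]
1 [439.8579 209.3762] [441.4768 202.4069]
-1 [442.67   221.8625] [446.6232 225.1645]
side [335.5757 348.8674]
side [335.0404 362.2417]
1 [342.3831 340.3239] [347.8885 333.4144]
-1 [329.3009 343.4085] [324.1866 338.9593]
```

View pics/m_top.png

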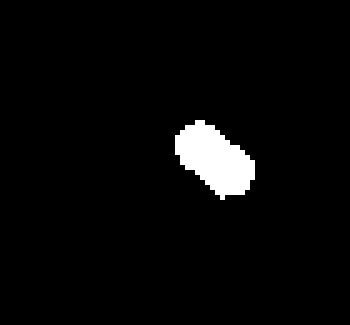

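View pics/m_side.png

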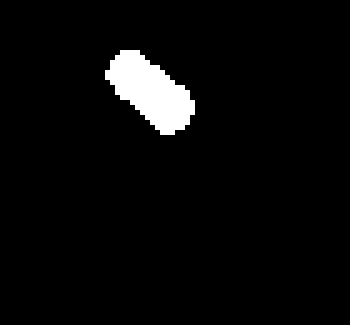

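The pin is well measured: handle centre (0.5415,-0.302,0.088), tilt 0.50 rad, leaning toward -x, and both views agree. The indexer axis is (0.535,0.035) and the post is at (0.581,0.183). I'm moving to above the post with the jaws tangential.

>>> servo_tool(deltas=[[0,-0.1,0.14,0,0.05],[0,-0.2,0.29,0,0.11],[0,-0.3,0.43,0,0.17],[0,-0.4,0.57,0,0.22],[0,-0.5,0.71,0,0.28],[0,-0.6,0.86,0,0.33],[0,-0.7,1.0,0,0.363],[0,-0.7,1.0,0,0.363]], squeeze=10)

```text
clock: 1.15
eef_pos: [0.428, 0.4449, 0.2188]
tcp_rot: [[1.0, -0.005, 0.001], [-0.005, -1.0, -0.001], [0.001, 0.001, -1.0]]
contact_force: [-0.3, 0.7, -0.4]
width: 0.502
```

>>> servo_tool(deltas=[[0,0.15,0.2,0,0],[0,0.35,0.45,0,0],[0,0.55,0.7,0,0],[0,0.7,0.9,0,0],[0,0.77,1.0,0,0],[0,0.77,1.0,0,0]])

```text
clock: 1.9
eef_pos: [0.5809, 0.2465, 0.2185]
tcp_rot: [[1.0, -0.002, 0.0], [-0.002, -1.0, -0.0], [0.0, 0.0, -1.0]]
contact_force: [-0.3, -0.0, 0.3]
width: 0.5
```

```bash
python3 - <<'E'
from h import *
s=sense();im=read_camera("wrist");cv2.imwrite("pics/w1.png",im);print(s["eef_pos"],s["clock"])
print(proj("wrist",[.581,.1834,.11],s))
E
```

```text
[0.5809 0.2465 0.2185] 1.9
[325.3875 310.0961]
```

View pics/w1.png

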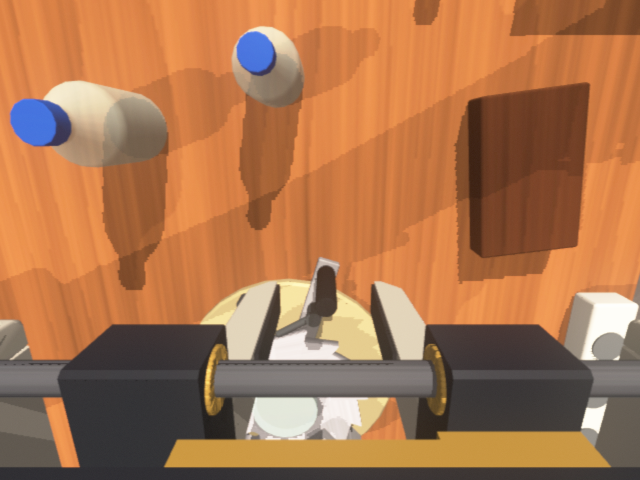

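The wrist view shows the post top at (326,305) against a prediction of (325,310), so it is centred between the fingers. I'm moving over it and down.

>>> servo_tool(deltas=[[0,0,0.16,0,0],[0,0,0.315,0,0],[0,0,0.315,0.15,0],[0,0,0.315,0.35,0],[0,0,0.315,0.55,0],[0,0,0.315,0.7,0],[0,0,0.315,0.7,0]])

```text
clock: 2.82
eef_pos: [0.5777, 0.1869, 0.0767]
tcp_rot: [[1.0, 0.003, -0.004], [0.003, -1.0, -0.001], [-0.004, 0.001, -1.0]]
contact_force: [0.0, 0.2, 0.7]
width: 0.504
```

>>> servo_tool(deltas=[[0,-0.06,-0.01,0,0],[0,-0.12,-0.02,0,0],[0,-0.19,-0.03,0,0],[0,-0.26,-0.035,0,0],[0,-0.33,-0.03,0,0],[0,-0.4,-0.025,0,0],[0,-0.45,-0.015,0,0],[0,-0.49,-0.01,0,0],[0,-0.5,-0.01,0,0],[0,-0.51,-0.01,0,0]])

```text
clock: 4.08
eef_pos: [0.4822, 0.1885, 0.0805]
tcp_rot: [[1.0, -0.0, 0.01], [-0.0, -1.0, 0.003], [0.01, -0.003, -1.0]]
contact_force: [14.8, 1.1, -8.3]
width: 0.502
```

```bash
python3 - <<'E'
from h import *
s=sense();im=read_camera("top");cv2.imwrite("pics/t1.png",im);im2=read_camera("side");cv2.imwrite("pics/s1.png",im2);print(s["eef_pos"],s["contact_force"],s["clock"])
a=cv2.resize(im[155:295,190:350],None,fx=3,fy=3);b=cv2.resize(im2[165:295,255:380],None,fx=3,fy=3)[:420]
h=max(a.shape[0],b.shape[0]);b=cv2.copyMakeBorder(b,0,h-b.shape[0],0,0,0)
cv2.imwrite("pics/ts1.png",np.hstack([a,b])[:,:800])
E
```

```text
[0.4822 0.1885 0.0805] [14.791   1.0561 -8.2734] 4.075
```

View pics/ts1.png

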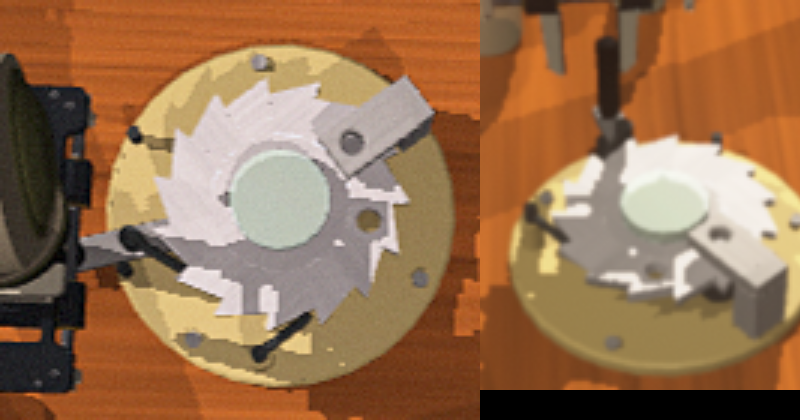

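```bash
cat >> h.py <<'E'
C=np.array([.53525,.0353])
def hang(im,n,g):
    h,k=holec(im,*g);P=plane(n,h,.052)[:2]-C
    b=np.array([.5759,-.0154])-C
    a=np.arctan2(P[1],P[0])-np.arctan2(b[1],b[0]);print(n,h,k,"r",np.hypot(*P),"angle",a,"teeth",a/.4189);return a
E
python3 - <<'E'
from h import *
hang(cv2.imread("pics/t1.png"),"top",(313,228));hang(cv2.imread("pics/s1.png"),"side",(313,254.5))
E
```

```text
top [312.42 227.6 ] 50 r 0.06538978993647832 angle -0.8218097933610331 teeth -1.9618281054214206
side [312.8788 254.8485] 33 r 0.06569751938682361 angle -0.8528197777958204 teeth -2.0358552823963247
```

The first stroke took the disc to -2.0 teeth (top -1.96, side -2.04), with 14.8 N against the stop. I'm returning for the second stroke.

>>> servo_tool(deltas=[[0,0.08,-0.01,0,0],[0,0.2,-0.02,0,0],[0,0.34,-0.02,0,0],[0,0.46,-0.01,0,0],[0,0.515,0.01,0,0],[0,0.515,0.01,0,0],[0,0.515,0.01,0,0]])

```text
clock: 5.05
eef_pos: [0.5796, 0.185, 0.0786]
tcp_rot: [[1.0, -0.0, -0.001], [-0.0, -1.0, -0.0], [-0.001, 0.0, -1.0]]
contact_force: [-0.4, 0.5, -0.0]
width: 0.504
```

```bash
python3 - <<'E'
from h import *
s=sense();im=read_camera("side");cv2.imwrite("pics/s2.png",cv2.resize(im[140:295,230:390],None,fx=3.5,fy=3.5));print(s["eef_pos"],s["contact_force"],s["clock"])
hang(im,"side",(313,254.5))
E
```

```text
[0.5796 0.185  0.0786] [-0.4255  0.4513 -0.0204] 5.05
side [312.9062 254.9375] 32 r 0.06597427322959173 angle -0.8513286805126907 teeth -2.032295728127693
```

View pics/s2.png

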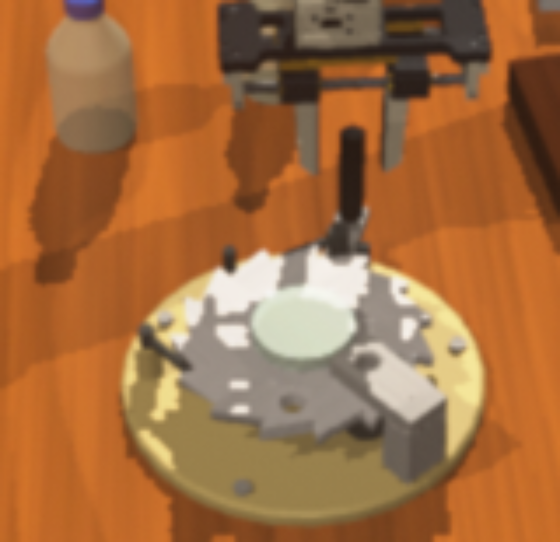

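The side view shows the post back at its rest column (about 330) between the fingers, and the disc held at -2.03. Starting the second stroke.

>>> servo_tool(deltas=[[0,-0.06,-0.01,0,0],[0,-0.12,-0.02,0,0],[0,-0.19,-0.03,0,0],[0,-0.26,-0.035,0,0],[0,-0.33,-0.03,0,0],[0,-0.4,-0.025,0,0],[0,-0.45,-0.015,0,0],[0,-0.49,-0.01,0,0],[0,-0.505,-0.01,0,0],[0,-0.515,-0.01,0,0],[0,-0.515,-0.01,0,0]])

```text
clock: 6.48
eef_pos: [0.4822, 0.1879, 0.0792]
tcp_rot: [[1.0, -0.001, 0.009], [-0.001, -1.0, 0.002], [0.009, -0.002, -1.0]]
contact_force: [14.1, 0.1, -10.1]
width: 0.501
```

```bash
python3 - <<'E'
from h import *
s=sense();im=read_camera("top");cv2.imwrite("pics/t3.png",im);im2=read_camera("side");cv2.imwrite("pics/s3.png",im2);print(s["eef_pos"],s["contact_force"],s["clock"])
for n,i in(("top",im),("side",im2)):
    a=np.deg2rad(0)+np.arctan2(-.0507,.04065)-.4189
    g=proj(n,[C[0]+.065*np.cos(a),C[1]+.065*np.sin(a),.052]);print(g);hang(i,n,g)
a=cv2.resize(im[155:295,190:350],None,fx=3,fy=3);b=cv2.resize(im2[165:295,255:380],None,fx=3,fy=3)[:420]
h=max(a.shape[0],b.shape[0]);b=cv2.copyMakeBorder(b,0,h-b.shape[0],0,0,0)
cv2.imwrite("pics/ts3.png",np.hstack([a,b])[:,:800])
E
```

```text
[0.4822 0.1879 0.0792] [ 14.1076   0.1341 -10.1317] 6.475
[311.8859 215.7216]
top [312.0455 214.5152] 66 r 0.0659932545881251 angle -0.38083448312454204 teeth -0.9091298236441682
[324.6596 253.7301]
side [331.9487 251.3077] 39 r 0.06585418625158548 angle -0.12621977482850455 teeth -0.30131242499046207
```

View pics/ts3.png

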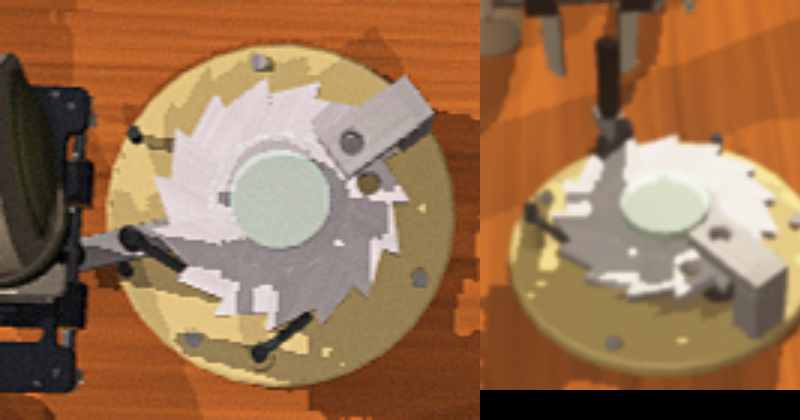

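The hole is now beside the bracket, at about top (313,215.5), one tooth short. The side reading was spoiled by the bracket's edge. One more stroke should finish it.

>>> servo_tool(deltas=[[0,0.08,-0.01,0,0],[0,0.2,-0.02,0,0],[0,0.34,-0.02,0,0],[0,0.46,-0.01,0,0],[0,0.515,0.01,0,0],[0,0.515,0.01,0,0],[0,0.515,0.01,0,0],[0,0.515,0.01,0,0]])

```text
clock: 7.58
eef_pos: [0.58, 0.1852, 0.0786]
tcp_rot: [[1.0, 0.0, -0.001], [0.0, -1.0, 0.0], [-0.001, -0.0, -1.0]]
contact_force: [-0.6, -0.1, 0.2]
width: 0.501
```

>>> servo_tool(deltas=[[0,-0.06,-0.01,0,0],[0,-0.12,-0.02,0,0],[0,-0.19,-0.03,0,0],[0,-0.26,-0.035,0,0],[0,-0.33,-0.03,0,0],[0,-0.4,-0.025,0,0],[0,-0.45,-0.015,0,0],[0,-0.49,-0.01,0,0],[0,-0.505,-0.01,0,0],[0,-0.515,-0.01,0,0],[0,-0.515,-0.01,0,0]])

```text
clock: 8.95
eef_pos: [0.4822, 0.1879, 0.0793]
tcp_rot: [[1.0, -0.001, 0.009], [-0.001, -1.0, 0.002], [0.009, -0.002, -1.0]]
contact_force: [13.8, 1.0, -8.8]
width: 0.503
```

```bash
python3 - <<'E'
from h import *
s=sense();im=read_camera("top");cv2.imwrite("pics/t4.png",im);im2=read_camera("side");cv2.imwrite("pics/s4.png",im2);print(s["eef_pos"],s["contact_force"],s["clock"])
a=cv2.resize(im[185:235,280:340],None,fx=8,fy=8,interpolation=2);b=cv2.resize(im2[220:270,305:365],None,fx=8,fy=8,interpolation=2)[:,:400]
b=cv2.resize(im2[220:270,315:355],None,fx=8,fy=8,interpolation=2)
cv2.imwrite("pics/ts4.png",np.hstack([a,b]))
E
```

```text
[0.4822 0.1879 0.0793] [13.8484  1.0499 -8.7957] 8.95
```

View pics/ts4.png

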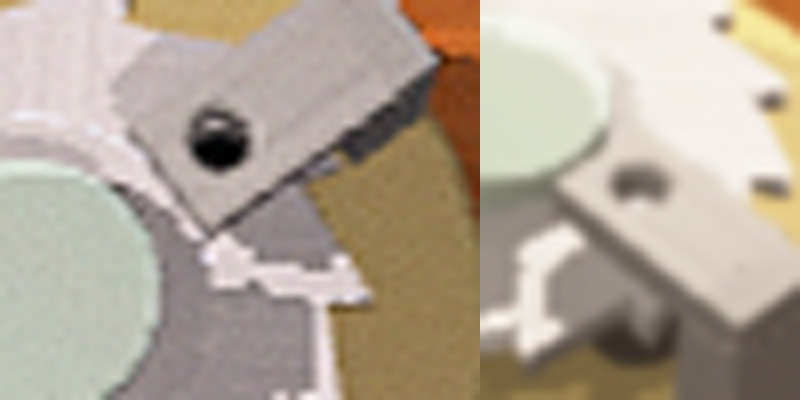

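The bracket hole now looks straight through to black, at top (307,202), so the holes are aligned. I'm letting the lever back to rest and rising.

>>> servo_tool(deltas=[[0,0.08,-0.01,0,0],[0,0.2,-0.02,0,0],[0,0.34,-0.02,0,0],[0,0.46,-0.01,0,0],[0,0.515,0.01,0,0],[0,0.515,0.01,0,0],[0,0.515,0.01,-0.1,0],[0,0.515,0.01,-0.3,0],[-0.5,0.515,0.01,-0.5,0],[-1,0.515,0.01,-0.65,0],[-1,0.515,0.01,-0.65,0]])

```text
clock: 10.42
eef_pos: [0.5806, 0.1855, 0.2106]
tcp_rot: [[1.0, 0.0, 0.002], [0.0, -1.0, 0.002], [0.002, -0.002, -1.0]]
contact_force: [0.4, 0.1, -0.4]
width: 0.772
```

```bash
python3 - <<'E'
from h import *
s=sense();im2=read_camera("side");cv2.imwrite("pics/s5.png",cv2.resize(im2[150:300,240:400],None,fx=4,fy=4));print(s["eef_pos"],s["tcp_rot"],s["clock"])
E
```

```text
[0.5806 0.1855 0.2106] [[ 1.      0.0002  0.0024]
 [ 0.0001 -1.      0.0018]
 [ 0.0024 -0.0018 -1.    ]] 10.425
```

View pics/s5.png

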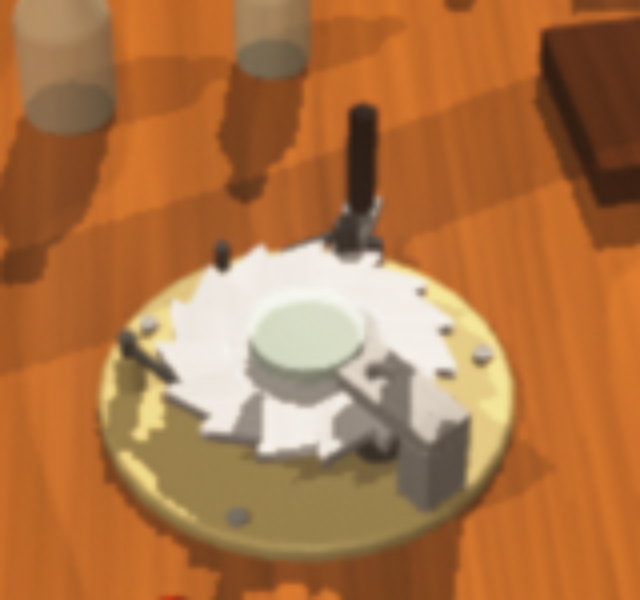

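>>> servo_tool(deltas=[[-1,0,0.2,0,0.05],[-1,0,0.45,0,0.1],[-1,-0.05,0.7,0,0.15],[-1,-0.1,1,0,0.2],[-1,-0.1,1,0,0.2]])

```text
clock: 11.1
eef_pos: [0.5584, -0.0198, 0.2076]
tcp_rot: [[0.804, -0.595, -0.003], [-0.595, -0.804, -0.002], [-0.001, 0.003, -1.0]]
contact_force: [0.4, 0.9, -0.8]
width: 0.997
```

```bash
python3 - <<'E'
from h import *
s=sense();R=s["tcp_rot"];print(s["eef_pos"],R,np.degrees(np.arctan2(R[1,0],R[0,0])),(R.T@(np.array([.5396,-.3024,.2])-s["eef_pos"]))/.2)
E
```

```text
[ 0.5584 -0.0198  0.2076] [[ 0.8036 -0.5952 -0.0027]
 [-0.5952 -0.8036 -0.002 ]
 [-0.001   0.0032 -1.    ]] -36.525637994997986 [0.7656 1.1915 0.0411]
```

>>> servo_tool(deltas=[[-1,0.15,0.2,0,0.05],[-1,0.35,0.5,0,0.1],[-1,0.6,0.8,0,0.16],[-1,0.74,1.0,0,0.21],[-1,0.75,1.0,0,0.234],[-1,0.75,1.0,0,0.234],[-1,0.75,1.0,0,0.234]])

```text
clock: 11.98
eef_pos: [0.5645, -0.2628, 0.2076]
tcp_rot: [[0.209, -0.978, -0.002], [-0.978, -0.209, 0.001], [-0.002, 0.001, -1.0]]
contact_force: [-0.4, 0.3, 0.6]
width: 0.998
```

```bash
python3 - <<'E'
from h import *
s=sense();R=s["tcp_rot"];print(s["eef_pos"],np.degrees(np.arctan2(R[1,0],R[0,0])),(R.T@(np.array([.5396,-.3024,.0727])-s["eef_pos"]))/.2)
im=read_camera("wrist");cv2.imwrite("pics/w6.png",im);h=np.array([.5415,-.302,.088]);a=np.array([-.472,-.098,.877]);print(proj("wrist",h,s),proj("wrist",h+a*.0225,s),proj("wrist",h-a*.0285,s))
E
```

```text
[ 0.5645 -0.2628  0.2076] -77.91490753943073 [0.1685 0.1624 0.6744]
[364.7008 269.4598] [366.752  290.5773] [362.3885 245.6548]
```

View pics/w6.png

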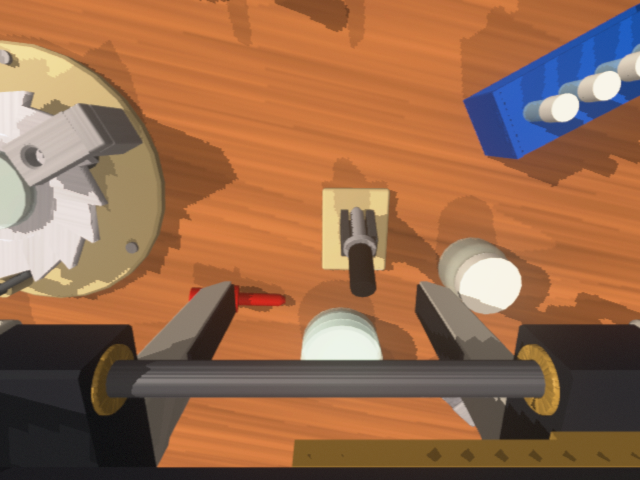

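The wrist view shows the black pin in its foot, with the handle middle at (362,267) against a prediction of (365,269), clear of the dishes, jar and red pin. I'm going in and closing.

>>> servo_tool(deltas=[[-1,0.08,0.08,0.1,0],[-1,0.16,0.16,0.25,0],[-1,0.16,0.16,0.45,0],[-1,0.16,0.16,0.6,0],[-1,0.16,0.16,0.675,0],[-1,0.16,0.16,0.675,0]])

```text
clock: 12.78
eef_pos: [0.5398, -0.3019, 0.0732]
tcp_rot: [[0.207, -0.978, -0.001], [-0.978, -0.207, 0.001], [-0.001, 0.001, -1.0]]
contact_force: [0.4, 0.4, 0.6]
width: 1.002
```

```bash
python3 - <<'E'
from h import *
s=sense();print(s["eef_pos"],s["contact_force"])
im=read_camera("wrist");cv2.imwrite("pics/w7.png",im)
im=read_camera("side");cv2.imwrite("pics/s7.png",cv2.resize(im[280:400,270:400],None,fx=5,fy=5))
E
```

```text
[ 0.5398 -0.3019  0.0732] [0.4163 0.3624 0.5948]
```

View pics/w7.png

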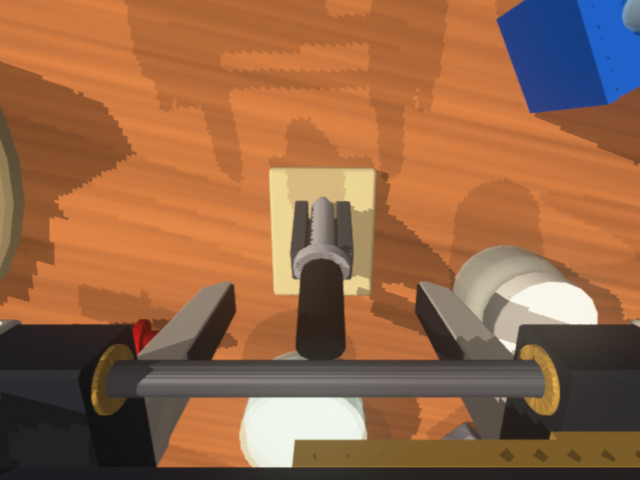

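View pics/s7.png

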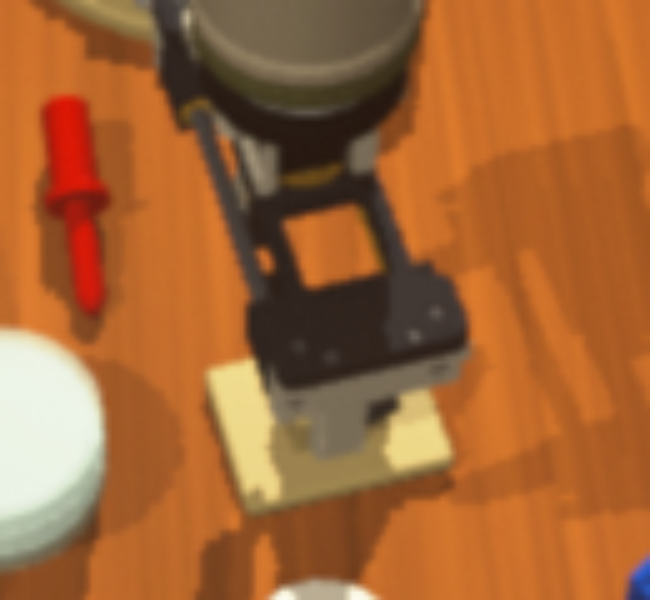

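The handle sits between the pads at columns 300–345, with the gripper centre at 325. Closing.

>>> servo_tool(deltas=[[0.3,0,0,0,0],[0.6,0,0,0,0],[1,0,0,0,0],[1,0,0,0,0],[1,0,0,0,0],[1,0,0,0,0]], squeeze=12)

```text
clock: 13.62
eef_pos: [0.5398, -0.3029, 0.0736]
tcp_rot: [[0.206, -0.979, -0.0], [-0.979, -0.206, 0.0], [-0.0, 0.0, -1.0]]
contact_force: [0.2, -0.1, -0.2]
width: 0.402
```

>>> servo_tool(deltas=[[1,0,0.01,-0.02,0],[1,0,0.036,-0.066,0],[1,0,0.072,-0.132,0],[1,0,0.11,-0.2,0],[1,0,0.145,-0.265,0],[1,0,0.18,-0.33,0],[1,0,0.2,-0.45,0],[1,0,0.2,-0.6,0],[1,0,0.2,-0.65,0],[1,0,0.2,-0.65,0]])

```text
clock: 14.88
eef_pos: [0.5009, -0.3111, 0.2041]
tcp_rot: [[0.206, -0.979, 0.001], [-0.979, -0.206, -0.0], [0.001, -0.001, -1.0]]
contact_force: [-0.3, 0.1, -2.6]
width: 0.232
```

```bash
python3 - <<'E'
from h import *
s=sense();print(s["eef_pos"],s["contact_force"],s["width"])
im=read_camera("wrist");cv2.imwrite("pics/w8.png",im)
im=read_camera("side");cv2.imwrite("pics/s8.png",cv2.resize(im[230:400,240:430],None,fx=3.5,fy=3.5))
E
```

```text
[ 0.5009 -0.3111  0.2041] [-0.2953  0.1188 -2.5584] 0.2323814791450091
```

View pics/w8.png

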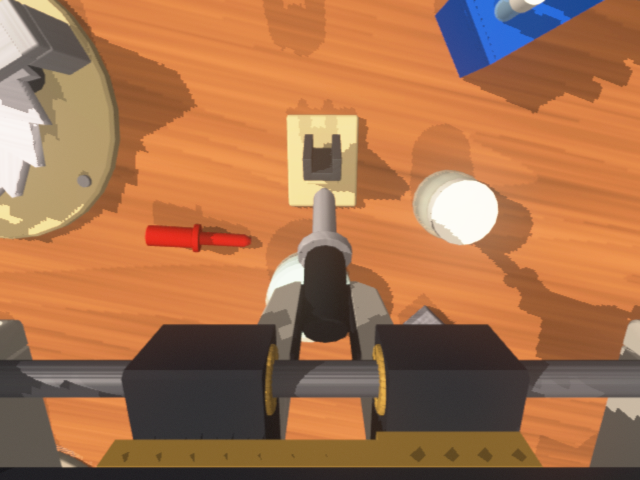

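View pics/s8.png

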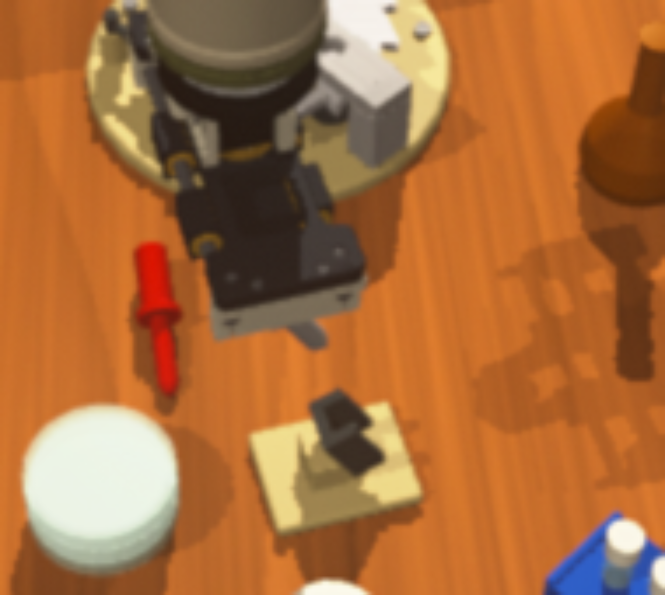

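The pin is gripped (width 0.232, about 21.6 mm) and out of the trough, still tilted. The next crop is to work out its pose in the hand.

```bash
python3 - <<'E'
from h import *
im=cv2.imread("pics/w8.png");cv2.imwrite("pics/w8c.png",cv2.resize(im[175:355,255:395],None,fx=3.3,fy=3.3,interpolation=2))
c=get_calibration("wrist");M=c["mount"];K=c["camera_matrix"]
def pr(p):
    q=M[:3,:3].T@(np.array(p)-M[:3,3]);return (K@[q[0],-q[1],-q[2]]/-q[2])[:2]
# tool frame pin: handle centre (0,y,z), axis up = (0,sin,-cos) tilt th toward +y
def feats(y,z,th):
    a=np.array([0,np.sin(th),-np.cos(th)]);h=np.array([0,y,z]);n=np.array([0,np.cos(th),np.sin(th)])
    return dict(foot=pr(h-a*.0805),footlo=pr(h-a*.0805-n*.005),colU=pr(h-a*.0285-n*.015),colT=pr(h-a*.0225-n*.015),colTb=pr(h-a*.0225+n*.015),htop=pr(h+a*.0225),htop_n=pr(h+a*.0225+n*.011),htop_f=pr(h+a*.0225-n*.011))
for y,z,th in((0.00,-.019,.5),(-.002,-.0155,.5),(0.0,-.014,.4)):
    print({k:v.round(0) for k,v in feats(y,z,th).items()})
E
```

```text
{'foot': array([326., 205.]), 'footlo': array([326., 199.]), 'colU': array([327., 249.]), 'colT': array([327., 258.]), 'colTb': array([326., 295.]), 'htop': array([327., 362.]), 'htop_n': array([327., 374.]), 'htop_f': array([327., 349.])}
{'foot': array([326., 201.]), 'footlo': array([326., 195.]), 'colU': array([327., 243.]), 'colT': array([327., 252.]), 'colTb': array([326., 289.]), 'htop': array([327., 353.]), 'htop_n': array([327., 365.]), 'htop_f': array([327., 340.])}
{'foot': array([326., 214.]), 'footlo': array([326., 207.]), 'colU': array([326., 248.]), 'colT': array([327., 256.]), 'colTb': array([326., 296.]), 'htop': array([327., 352.]), 'htop_n': array([327., 366.]), 'htop_f': array([327., 337.])}
```

View pics/w8c.png

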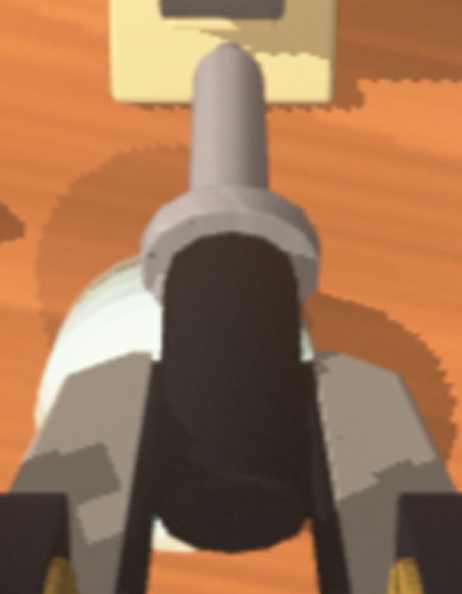

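```bash
cat >> h.py <<'E'
_c=get_calibration("wrist");_M=_c["mount"];_K=_c["camera_matrix"]
def pr(p):
    q=_M[:3,:3].T@(np.array(p)-_M[:3,3]);return (_K@[q[0],-q[1],-q[2]]/-q[2])[:2]
def feats(y,z,th):
    a=np.array([0,np.sin(th),-np.cos(th)]);h=np.array([0,y,z]);n=np.array([0,np.cos(th),np.sin(th)])
    return dict(footlo=pr(h-a*.0805-n*.003)[1],colU=pr(h-a*.0285-n*.015)[1],htop_n=pr(h+a*.0225+n*.011)[1],htop_f=pr(h+a*.0225-n*.011)[1])
def pinfit(obs):
    f=lambda q:[feats(*q)[k]-v for k,v in obs.items()]
    s=least_squares(f,[0,-.019,.3],x_scale=[.01,.01,.1]);return s.x,s.fun
E
python3 - <<'E'
from h import *
print(pinfit(dict(footlo=188,colU=231,htop_n=341.7,htop_f=319)));print(pinfit(dict(footlo=188,colU=231,htop_n=341.7)))
E
```

```text
(array([-0.0033,  0.0009,  0.5351]), array([-0.1561,  0.2324,  0.1495, -0.2238]))
(array([-0.0035,  0.0006,  0.53  ]), array([ 0., -0., -0.]))
```

The fingers closed a little late. The pads hold the upper half of the handle with its centre at TCP height, and the tilt is 0.53. The grip is secure. I'll upright the pin by pushing its foot gently against the fixed bracket upright's outer face, so I need that face located.

```bash
python3 - <<'E'
from h import *
u=np.array([.04065,-.0507])/.065; v=np.array([-u[1],u[0]])
for n,pts,z in(("top",[(325.4,180.2),(334.1,193.0),(295,197.4),(306.3,214.3)],.076),("side",[(255+425/4.7,170+425/4.7),(255+482/4.7,170+395/4.7)],.076),("side",[(255+430/4.7,170+503/4.7),(255+477/4.7,170+487/4.7)],.012)):
    for p in pts:
        q=plane(n,p,z)[:2]-C;print(n,p,"rad",q@u,"tan",q@v)
im=cv2.imread("pics/top0.png");cv2.imwrite("pics/c9.png",cv2.resize(im[170:225,285:345],None,fx=10,fy=10,interpolation=2))
s=sense();R=s["tcp_rot"]
for r in(.18,):
    q=np.append(C+u*r,.2);print(q,(R.T@(q-s["eef_pos"]))/.2)
E
```

```text
top (325.4, 180.2) rad 0.1258037953736487 tan 0.014506206152822967
top (334.1, 193.0) rad 0.12361473292235083 tan -0.01888792277477714
top (295, 197.4) rad 0.05111009796959747 tan 0.02327041366283079
top (306.3, 214.3) rad 0.04824422279289049 tan -0.020235272740456382
side (345.4255319148936, 260.4255319148936) rad 0.12273052953245196 tan -0.020760182704880187
side (357.55319148936167, 254.04255319148936) rad 0.12741612248376546 tan 0.013813273810687894
side (346.48936170212767, 277.02127659574467) rad 0.12257638429288195 tan -0.013981235325991447
side (356.48936170212767, 273.6170212765957) rad 0.13104505841253977 tan 0.011086989826743554
[ 0.6478 -0.1051  0.2   ] [-0.8538 -0.933   0.0144]
```

View pics/c9.png

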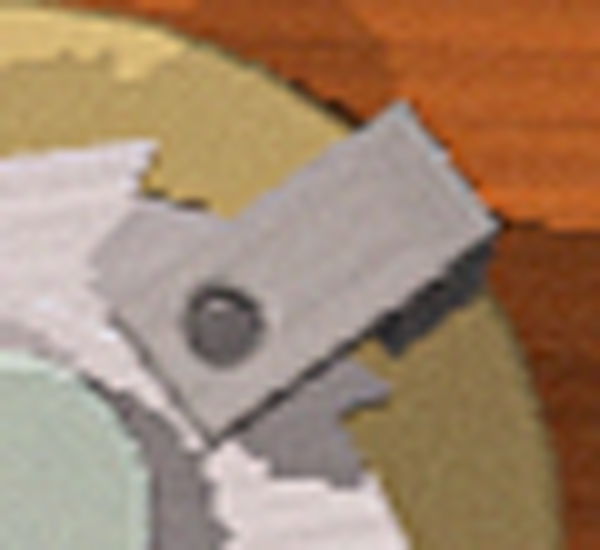

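>>> servo_tool(deltas=[[1,-0.05,-0.06,0,-0.055],[1,-0.13,-0.15,0,-0.11],[1,-0.21,-0.25,0,-0.165],[1,-0.3,-0.35,0,-0.22],[1,-0.39,-0.45,0,-0.275],[1,-0.48,-0.55,0,-0.33],[1,-0.57,-0.66,0,-0.385],[1,-0.66,-0.77,0,-0.44],[1,-0.74,-0.87,0,-0.5],[1,-0.8,-0.94,0,-0.555],[1,-0.81,-0.955,0,-0.61],[1,-0.81,-0.955,0,-0.65]])

```text
clock: 16.48
eef_pos: [0.654, -0.1126, 0.202]
tcp_rot: [[0.775, 0.632, -0.002], [0.632, -0.775, 0.001], [-0.001, -0.002, -1.0]]
contact_force: [0.5, -0.5, -0.8]
width: 0.233
```

```bash
python3 - <<'E'
from h import *
u=np.array([.04065,-.0507])/.065
im=read_camera("wrist");cv2.imwrite("pics/w10.png",im)
s=sense();R=s["tcp_rot"];print(s["eef_pos"],s["contact_force"],s["width"],np.degrees(np.arctan2(R[1,0],R[0,0])),(s["eef_pos"][:2]-C)@u,(s["eef_pos"][:2]-C)@[-u[1],u[0]],R)
E
```

```text
[ 0.6538 -0.1132  0.2021] [-0.3352 -0.0692 -2.1889] 0.23396025280492527 39.445890163920495 0.18992104187418168 -0.00039608295924276 [[ 0.7722  0.6353 -0.0022]
 [ 0.6353 -0.7722  0.0005]
 [-0.0014 -0.0018 -1.    ]]
```

View pics/w10.png

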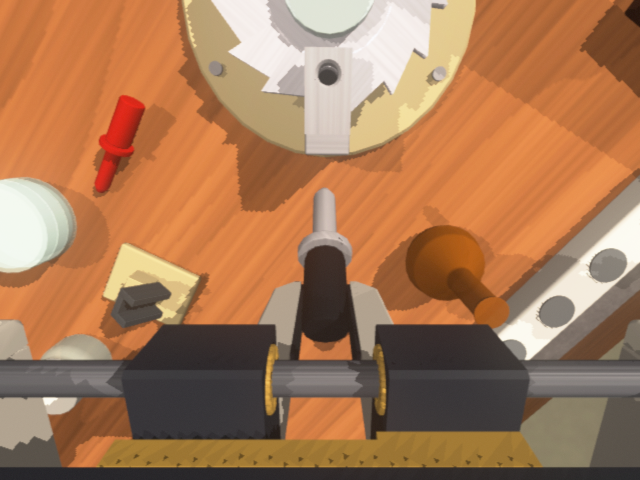

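The wrist view shows the tilted pin (foot at (323,190)) facing the bracket's outer face (328,152), with nothing between. I'm descending and pushing the foot gently inward.

>>> servo_tool(deltas=[[1,0,0,0.1,0],[1,0,0,0.25,0],[1,0,0,0.35,0],[1,0,0,0.38,0],[1,0,-0.06,0.38,0],[1,0,-0.1,0.38,0],[1,0,-0.13,0.38,0],[1,0,-0.16,0.38,0],[1,0,-0.18,0.38,0],[1,0,-0.2,0.38,0]], squeeze=8)

```text
clock: 17.77
eef_pos: [0.6292, -0.082, 0.1278]
tcp_rot: [[0.779, 0.627, 0.0], [0.627, -0.779, -0.0], [0.0, 0.0, -1.0]]
contact_force: [0.9, -0.5, -0.9]
width: 0.233
```

```bash
python3 - <<'E'
from h import *
u=np.array([.04065,-.0507])/.065
im=read_camera("wrist");cv2.imwrite("pics/w11.png",im)
s=sense();print(s["eef_pos"],s["contact_force"],s["width"],(s["eef_pos"][:2]-C)@u)
im=read_camera("side");cv2.imwrite("pics/s11.png",cv2.resize(im[150:300,270:450],None,fx=4,fy=4))
E
```

```text
[ 0.6288 -0.0815  0.1277] [-0.2108 -0.8371 -0.9515] 0.23939771930550185 0.1496624373453687
```

View pics/w11.png

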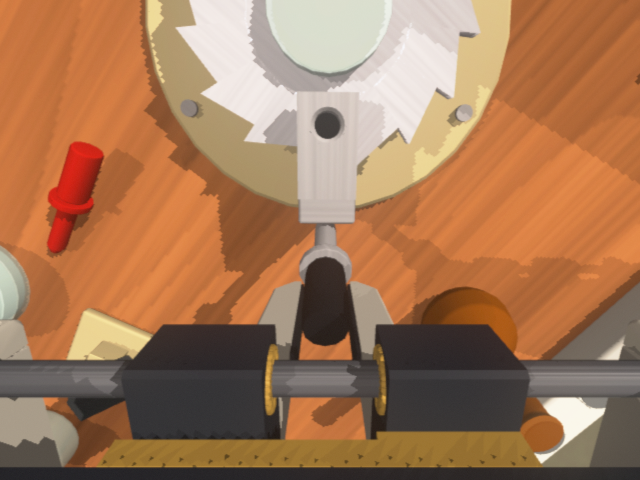

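View pics/s11.png

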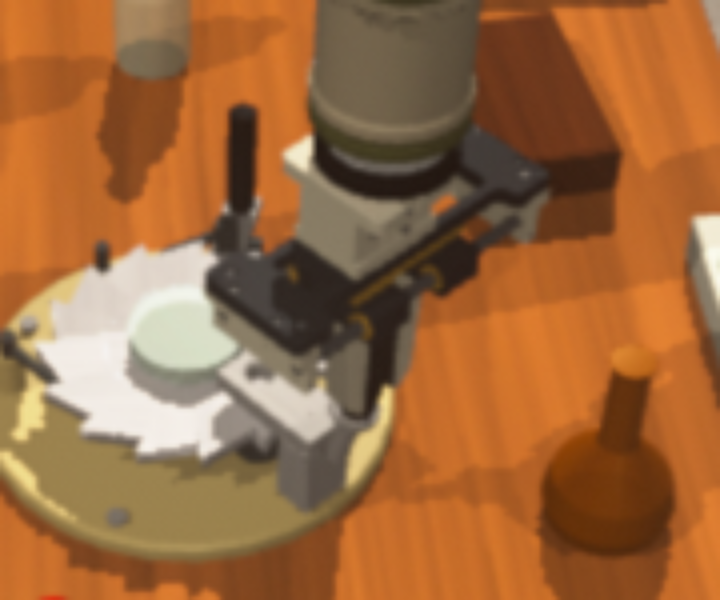

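It works: the foot is against the upright and the collar's far edge has moved from row 231 to about 248, with forces under 1 N. Continuing.

>>> servo_tool(deltas=[[1,0,-0.02,0,0],[1,0,-0.04,0,0],[1,0,-0.06,0,0],[1,0,-0.075,0,0],[1,0,-0.09,0,0],[1,0,-0.09,0,0]])

```text
clock: 18.62
eef_pos: [0.6177, -0.0679, 0.1276]
tcp_rot: [[0.779, 0.628, -0.0], [0.628, -0.779, 0.0], [-0.0, -0.0, -1.0]]
contact_force: [1.1, -1.0, -0.7]
width: 0.234
```

```bash
python3 - <<'E'
from h import *
u=np.array([.04065,-.0507])/.065
im=read_camera("wrist");cv2.imwrite("pics/w12.png",cv2.resize(im[180:360,245:405],None,fx=3.3,fy=3.3,interpolation=2))
s=sense();print(s["eef_pos"],s["contact_force"],s["width"],(s["eef_pos"][:2]-C)@u)
for th in(0,.1,.2): print(th,feats(0.002-.012*th,.001,th))
E
```

```text
[ 0.6178 -0.068   0.1276] [-0.1783  0.9593 -1.0861] 0.23245397127322096 0.13216112088949344
0 {'footlo': np.float64(248.80818402272752), 'colU': np.float64(256.4030722081431), 'htop_n': np.float64(344.62124861370717), 'htop_f': np.float64(301.7923104276645)}
0.1 {'footlo': np.float64(237.00433591434592), 'colU': np.float64(250.8163718649567), 'htop_n': np.float64(345.0101030337631), 'htop_f': np.float64(305.01835365373506)}
0.2 {'footlo': np.float64(225.3099902048356), 'colU': np.float64(245.51691419244696), 'htop_n': np.float64(344.8965849049791), 'htop_f': np.float64(308.20109945968073)}
```

View pics/w12.png

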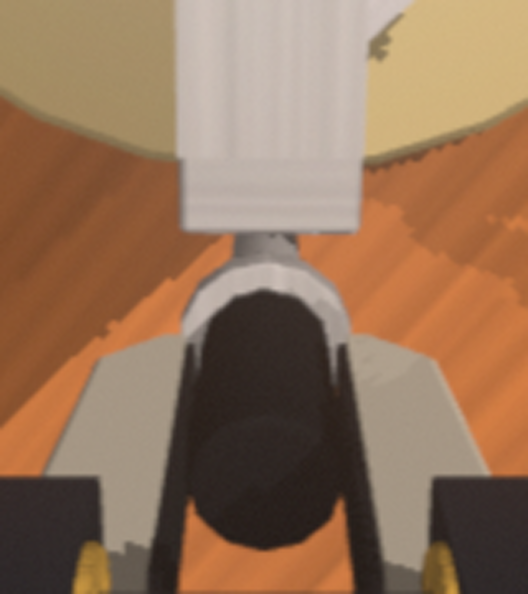

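```bash
python3 - <<'E'
from h import *
print(pinfit(dict(colU=259.4,htop_n=346,htop_f=306.7)));print(pinfit(dict(colU=257.4,htop_n=346,htop_f=304.7)))
E
```

```text
(array([0.0077, 0.0095, 0.0377]), array([ 0., -0.,  0.]))
(array([0.0041, 0.0036, 0.0242]), array([0., 0., 0.]))
```

>>> servo_tool(deltas=[[1,0,0.03,0,0],[1,0,0.06,-0.08,0],[1,0,0.06,-0.2,0],[1,0,0.06,-0.28,0],[1,0,0.06,-0.3,0],[1,0,0.06,-0.3,0]], squeeze=20)

```text
clock: 19.42
eef_pos: [0.6253, -0.0774, 0.1875]
tcp_rot: [[0.779, 0.627, -0.0], [0.627, -0.779, 0.0], [-0.0, -0.0, -1.0]]
contact_force: [-0.3, -0.6, -1.9]
width: 0.231
```

```bash
python3 - <<'E'
from h import *
u=np.array([.04065,-.0507])/.065
s=sense();im=read_camera("wrist");cv2.imwrite("pics/w13f.png",im);cv2.imwrite("pics/w13.png",cv2.resize(im[180:360,245:405],None,fx=3.3,fy=3.3,interpolation=2))
print(s["eef_pos"],s["contact_force"],s["width"],(s["eef_pos"][:2]-C)@u)
im=read_camera("side");cv2.imwrite("pics/s13f.png",im);cv2.imwrite("pics/s13.png",cv2.resize(im[150:270,320:440],None,fx=5,fy=5))
E
```

```text
[ 0.6253 -0.0774  0.1875] [-0.3092 -0.6156 -1.9146] 0.23136739870106676 0.14423198725376077
```

View pics/w13.png

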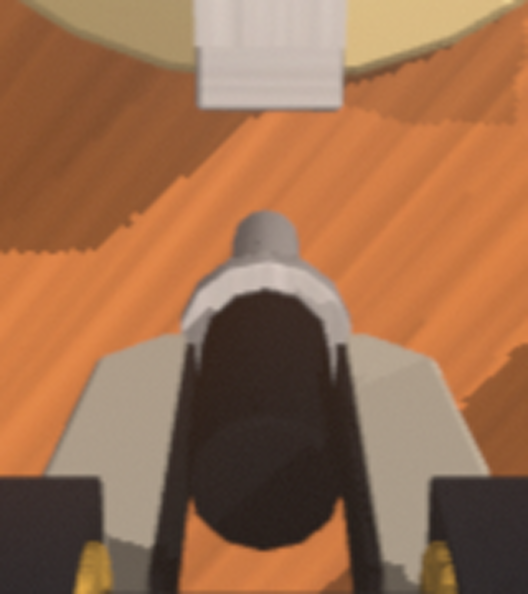

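View pics/s13.png

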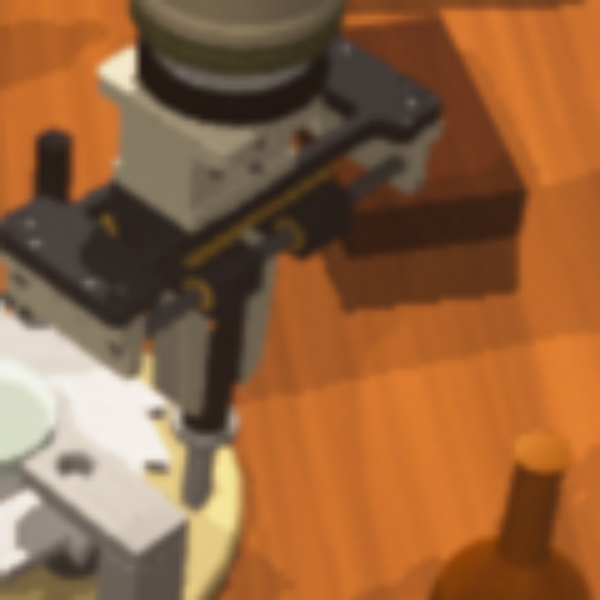

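```bash
python3 - <<'E'
from h import *
for f in(243,244,246): print(pinfit(dict(footlo=f,colU=259.4,htop_n=346,htop_f=306.7)))
x,y=.6253,-.0774
for z in(.19,.16,.13,.107): print(z,proj("side",[x,y,z]))
im=cv2.imread("pics/s13f.png")[222:262,345:375];cv2.imwrite("pics/s13c.png",cv2.resize(im,None,fx=14,fy=14,interpolation=2))
E
```

```text
(array([0.0087, 0.0126, 0.0854]), array([ 1.169 , -1.8026, -0.6829,  1.3319]))
(array([0.0085, 0.0121, 0.0771]), array([ 0.9714, -1.498 , -0.5616,  1.1012]))
(array([0.0082, 0.011 , 0.0606]), array([ 0.5726, -0.8832, -0.3244,  0.6427]))
0.19 [361.148  225.4889]
0.16 [360.3998 235.309 ]
0.13 [359.6769 244.7967]
0.107 [359.139  251.8559]
```

View pics/s13c.png

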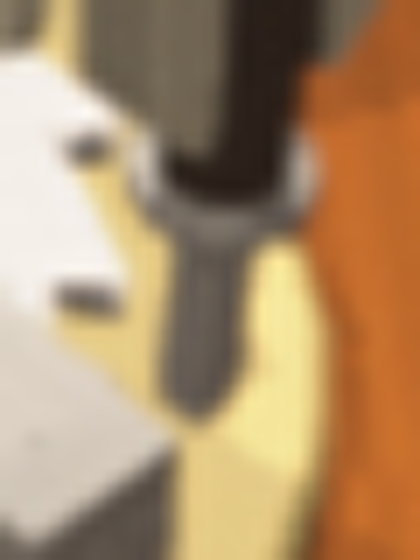

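```bash
python3 - <<'E'
from h import *
u=np.array([.04065,-.0507])/.065;v=np.array([-u[1],u[0]])
s=sense();t=s["eef_pos"]
for w in(244,247,250):
    p,r=tri([ray("side",(359.1,251.6)),ray("wrist",(325.3,w),state=s)]);d=(p-t)[:2];print(w,p,r,"u",d@u,"v",d@v)
# bracket hole seen by wrist, full frame
im=cv2.imread("pics/w13f.png");h,k=holec(im,328,140,12)
print(h,k,plane("wrist",h,.076,state=s))
E
```

```text
244 [ 0.6243 -0.0738  0.1036] [np.float64(0.0015426417572259653), np.float64(0.0015426417572259633)] u -0.003224798434428111 v 0.0016496556964478227
247 [ 0.6247 -0.0752  0.1053] [np.float64(0.0008552896695540026), np.float64(0.0008552896695538814)] u -0.0018691684207031184 v 0.001121243099448544
250 [ 0.6251 -0.0766  0.1069] [np.float64(0.00017425677221256526), np.float64(0.0001742567722122255)] u -0.0005264076744397099 v 0.0005946588799784144
[327.3271 134.563 ] 373 [ 0.5752 -0.0126  0.076 ]
```

View pics/w13f.png

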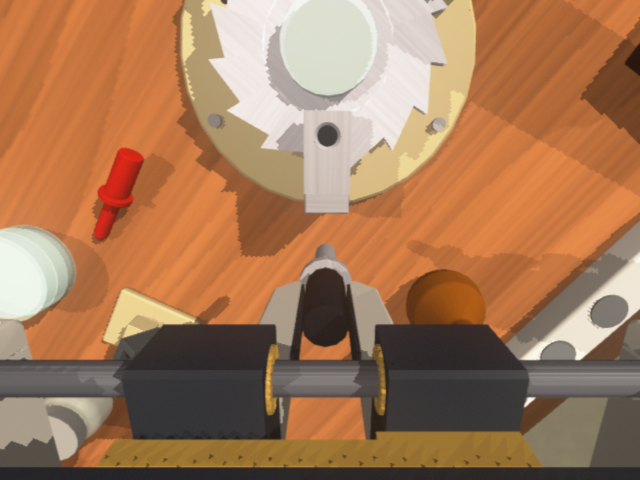

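The pin now hangs vertical within about 0.03 rad, and the side view puts its foot right under the TCP, at (359.1,251.9) against a predicted (359.1,251.9). I'm moving over the bracket hole.

>>> servo_tool(deltas=[[1,0,-0.08,0,0],[1,0,-0.2,0,0],[1,0,-0.32,0,0],[1,0,-0.396,0,0],[1,0,-0.396,0.04,0],[1,0,-0.396,0.09,0],[1,0,-0.396,0.12,0],[1,0,-0.396,0.12,0]], squeeze=20)

```text
clock: 20.52
eef_pos: [0.5756, -0.0164, 0.1627]
tcp_rot: [[0.779, 0.627, -0.001], [0.627, -0.779, -0.0], [-0.001, -0.001, -1.0]]
contact_force: [-0.3, 0.0, -0.9]
width: 0.233
```

```bash
python3 - <<'E'
from h import *
s=sense();print(s["eef_pos"],s["contact_force"])
im=read_camera("wrist");cv2.imwrite("pics/w14.png",cv2.resize(im[200:350,245:405],None,fx=4,fy=4))
im=read_camera("side");cv2.imwrite("pics/s14f.png",im);cv2.imwrite("pics/s14.png",cv2.resize(im[205:265,305:375],None,fx=10,fy=10,interpolation=2))
t=s["eef_pos"];print("hole",proj("side",[.5759,-.0154,.076]),"foot",proj("side",[t[0],t[1],t[2]-.0805]),proj("side",[t[0],t[1],t[2]-.0285]))
E
```

```text
[ 0.5756 -0.0164  0.1627] [-0.2882  0.0445 -0.8766]
hole [334.5857 242.5543] foot [334.5616 241.028 ] [335.0426 225.2161]
```

View pics/s14.png

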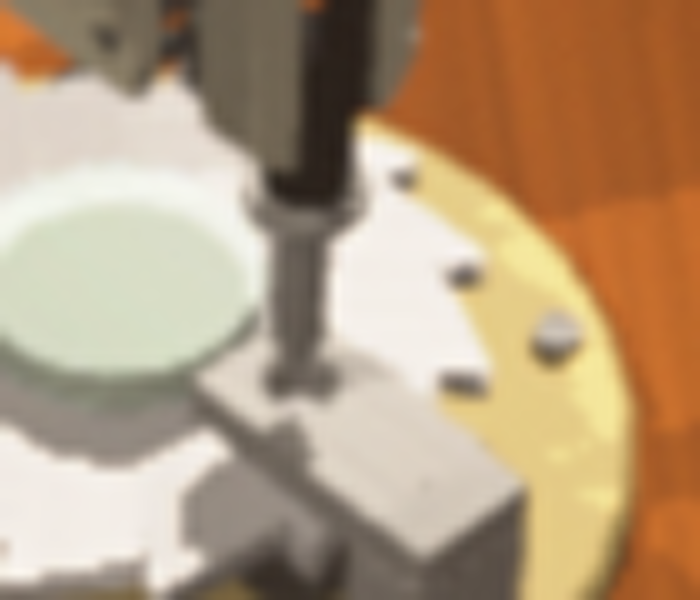

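View pics/w14.png

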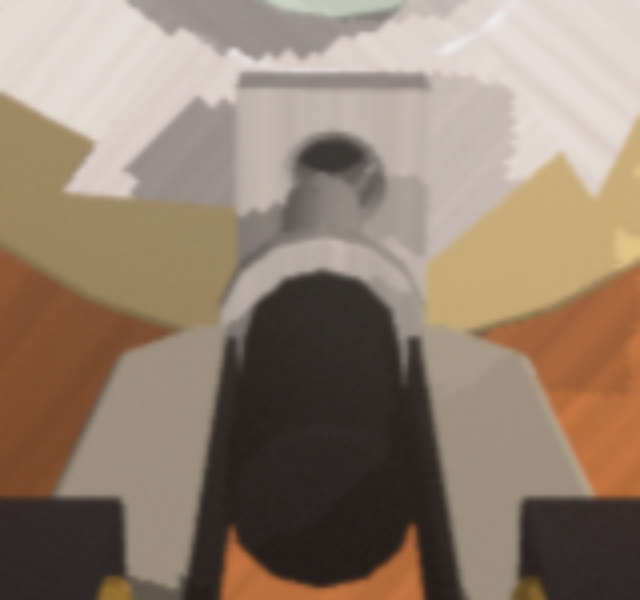

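The side view shows the foot over the hole at about column 335. The wrist view shows the foot about 3 px left of the hole centre (325.5 against 329) and slightly outward. I'm nudging roughly 1.6 mm in +x and 1.2 mm in -y, then looking again.

>>> servo_tool(deltas=[[1,0.008,-0.006,0,0],[1,0.008,-0.006,0,0],[1,0.008,-0.006,0,0]])

```text
clock: 21.0
eef_pos: [0.5763, -0.0138, 0.1638]
tcp_rot: [[0.779, 0.628, 0.0], [0.628, -0.779, -0.0], [0.0, 0.0, -1.0]]
contact_force: [0.5, -0.3, -1.0]
width: 0.235
```

```bash
python3 - <<'E'
from h import *
s=sense();print(s["eef_pos"],s["contact_force"])
a=read_camera("wrist");a=cv2.resize(a[225:280,300:355],None,fx=7,fy=7,interpolation=2)
im=read_camera("side");b=cv2.resize(im[215:265,315:365],None,fx=7.7,fy=7.7,interpolation=2)
cv2.imwrite("pics/ws15.png",np.hstack([a,b]))
E
```

```text
[ 0.5763 -0.0138  0.1638] [ 0.4854 -0.3349 -1.0155]
```

View pics/ws15.png

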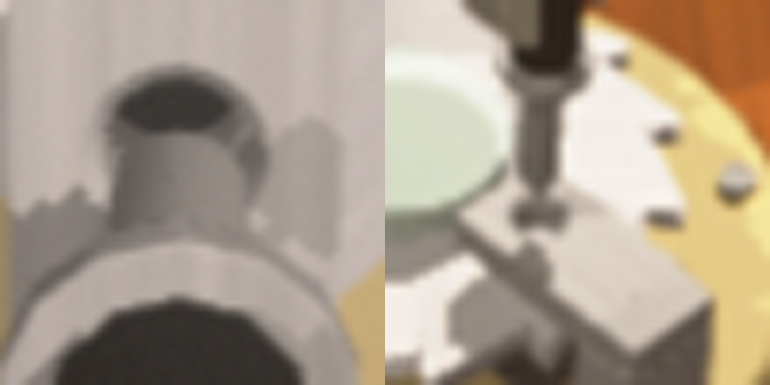

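Both views now show the foot centred: wrist 181 against 184, side 540 against 540 in crop columns. I'm lowering slowly while watching the force.

>>> servo_tool(deltas=[[1,0,0,0.02,0],[1,0,0,0.04,0],[1,0,0,0.06,0],[1,0,0,0.08,0],[1,0,0,0.09,0],[1,0,0,0.09,0]], squeeze=15)

```text
clock: 21.85
eef_pos: [0.5762, -0.014, 0.1455]
tcp_rot: [[0.779, 0.627, -0.0], [0.627, -0.779, -0.0], [-0.0, -0.0, -1.0]]
contact_force: [0.3, 0.5, -1.7]
width: 0.233
```

```bash
python3 - <<'E'
from h import *
s=sense();print(s["eef_pos"],s["contact_force"],s["wrist_torque"])
a=read_camera("wrist");a=cv2.resize(a[225:280,300:355],None,fx=7,fy=7,interpolation=2)
im=read_camera("side");b=cv2.resize(im[215:265,315:365],None,fx=7.7,fy=7.7,interpolation=2)
cv2.imwrite("pics/ws16.png",np.hstack([a,b]))
E
```

```text
[ 0.5762 -0.014   0.1455] [ 0.3348  0.5003 -1.7242] [-0.1243 -0.0311 -0.0824]
```

View pics/ws16.png

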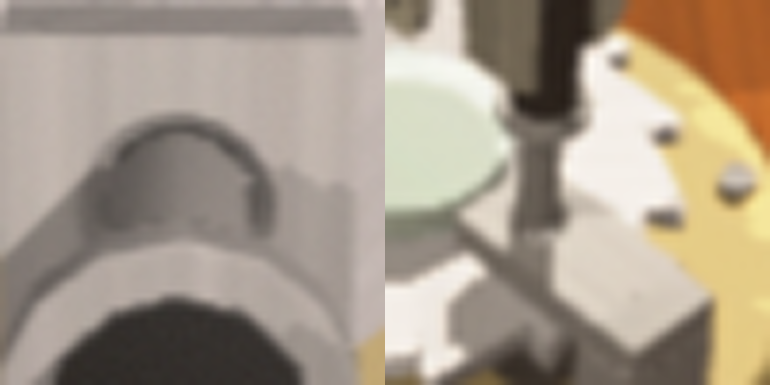

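The foot is in the bracket hole with no side force. Continuing down toward the bush.

>>> servo_tool(deltas=[[1,0,0,0.02,0],[1,0,0,0.04,0],[1,0,0,0.06,0],[1,0,0,0.08,0],[1,0,0,0.1,0],[1,0,0,0.12,0],[1,0,0,0.13,0],[1,0,0,0.13,0]])

```text
clock: 22.95
eef_pos: [0.5761, -0.0139, 0.1194]
tcp_rot: [[0.779, 0.627, -0.0], [0.627, -0.779, -0.0], [-0.0, -0.0, -1.0]]
contact_force: [0.8, 0.4, -2.4]
width: 0.231
```

>>> servo_tool(deltas=[[1,0,0,0,0],[1,0,0,0.01,0],[1,0,0,0.02,0],[1,0,0,0.03,0],[1,0,0,0.04,0],[1,0,0,0.05,0],[1,0,0,0.06,0],[1,0,0,0.065,0]], squeeze=45)

```text
clock: 23.95
eef_pos: [0.5764, -0.0139, 0.107]
tcp_rot: [[0.779, 0.627, 0.001], [0.627, -0.779, 0.0], [0.0, 0.0, -1.0]]
contact_force: [-0.9, 0.0, 5.6]
width: 0.229
```

```bash
python3 - <<'E'
from h import *
s=sense();print(s["eef_pos"],s["contact_force"],s["wrist_torque"])
a=read_camera("wrist");a=cv2.resize(a[220:350,260:390],None,fx=3.0,fy=3.0,interpolation=2)
im=read_camera("side");b=cv2.resize(im[215:265,315:365],None,fx=7.8,fy=7.8,interpolation=2)
cv2.imwrite("pics/ws17.png",np.hstack([a,b]))
E
```

```text
[ 0.5764 -0.0139  0.107 ] [-0.8781  0.0152  5.5815] [-0.1252  0.2997 -0.0107]
```

View pics/ws17.png

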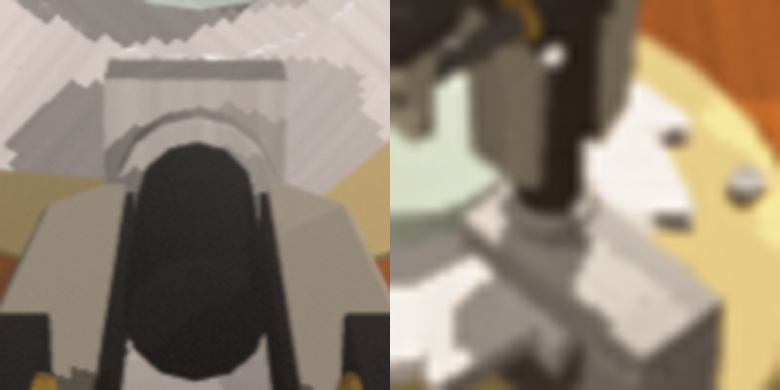

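It's in the bush with about 6–7 N of friction and the collar nearly down. Pushing on until the force jumps.

>>> servo_tool(deltas=[[1,0,0,0.006,0],[1,0,0,0.012,0],[1,0,0,0.018,0],[1,0,0,0.018,0]])

```text
clock: 24.55
eef_pos: [0.5764, -0.0139, 0.1032]
tcp_rot: [[0.779, 0.627, 0.0], [0.627, -0.779, 0.0], [0.0, 0.0, -1.0]]
contact_force: [-1.3, 0.9, 4.4]
width: 0.228
```

>>> servo_tool(deltas=[[1,0,0,0.005,0],[1,0,0,0.01,0],[1,0,0,0.015,0],[1,0,0,0.015,0]])

```text
clock: 25.05
eef_pos: [0.5764, -0.0139, 0.1007]
tcp_rot: [[0.779, 0.627, 0.001], [0.627, -0.779, 0.0], [0.001, 0.0, -1.0]]
contact_force: [-2.2, -0.4, 9.7]
width: 0.225
```

```bash
python3 - <<'E'
from h import *
s=sense();print(s["eef_pos"],s["contact_force"],s["wrist_torque"])
im=read_camera("side");b=cv2.resize(im[205:265,305:365],None,fx=9,fy=9,interpolation=2)
cv2.imwrite("pics/s18.png",b)
E
```

```text
[ 0.5764 -0.0139  0.1007] [-2.2196 -0.381   9.6618] [-0.0962  0.6068  0.0407]
```

View pics/s18.png

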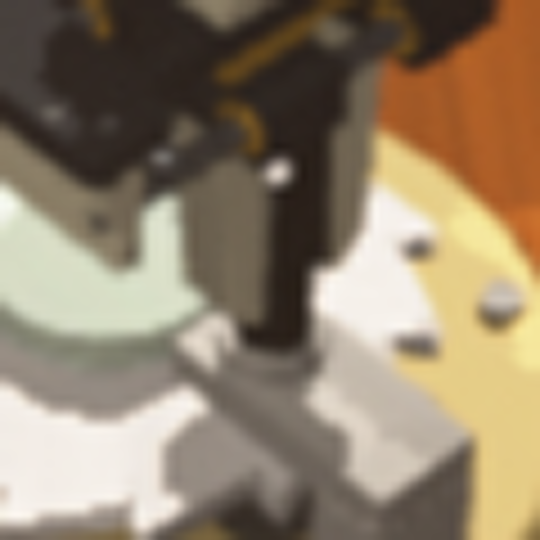

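>>> servo_tool(deltas=[[1,0,0,0.006,0],[1,0,0,0.012,0],[1,0,0,0.012,0]])

```text
clock: 25.48
eef_pos: [0.5765, -0.0138, 0.1004]
tcp_rot: [[0.779, 0.627, 0.002], [0.627, -0.779, 0.0], [0.002, 0.001, -1.0]]
contact_force: [-7.6, 0.5, 35.4]
width: 0.228
```

A hard stop at 35 N with z unchanged means the collar is seated. Relaxing, opening and rising.

>>> servo_tool(deltas=[[1,0,0,-0.015,0],[0.4,0,0,-0.015,0],[-0.2,0,0,-0.015,0],[-0.2,0,0,-0.015,0],[-0.2,0,0,-0.015,0],[-0.2,0,0,-0.015,0]])

```text
clock: 26.22
eef_pos: [0.5762, -0.0139, 0.1005]
tcp_rot: [[0.779, 0.627, -0.0], [0.627, -0.779, -0.0], [-0.0, -0.0, -1.0]]
contact_force: [1.1, -0.1, 0.7]
width: 0.596
```

>>> servo_tool(deltas=[[-0.2,0,0,-0.05,0],[-0.2,0,0,-0.15,0],[-0.2,0,0,-0.35,0],[-0.2,0,0,-0.55,0],[-0.2,0,0.3,-0.6,0],[-0.2,0,0.6,-0.6,0],[-0.2,0,0.9,-0.6,0],[-0.2,0,0.9,-0.6,0]])

```text
clock: 27.22
eef_pos: [0.6905, -0.1593, 0.2209]
tcp_rot: [[0.782, 0.623, 0.001], [0.623, -0.782, -0.003], [-0.001, 0.003, -1.0]]
contact_force: [-0.3, 0.3, 0.7]
width: 0.598
```

```bash
python3 - <<'E'
from h import *
s=sense();print(s["eef_pos"],s["contact_force"],s["clock"])
im=read_camera("side");cv2.imwrite("pics/s19f.png",im);a=cv2.resize(im[165:295,255:385],None,fx=3,fy=3)
b=cv2.resize(im[195:260,305:370],None,fx=6,fy=6,interpolation=2);cv2.imwrite("pics/s19.png",np.hstack([a,b]))
cv2.imwrite("pics/t19.png",read_camera("top"))
E
```

```text
[ 0.6905 -0.1593  0.2209] [-0.2902  0.3029  0.678 ] 27.225
```

View pics/s19.png

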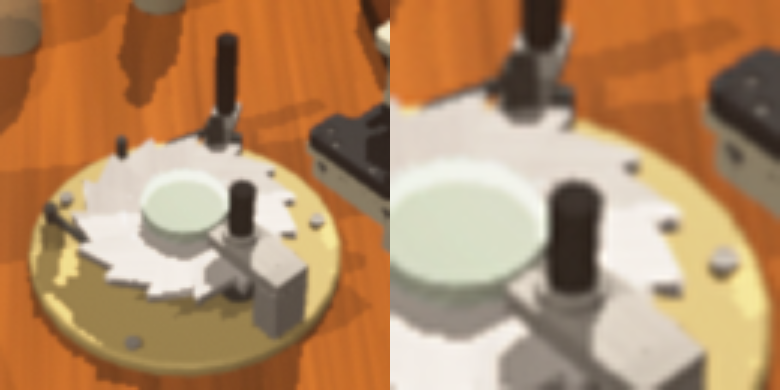

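View pics/t19.png

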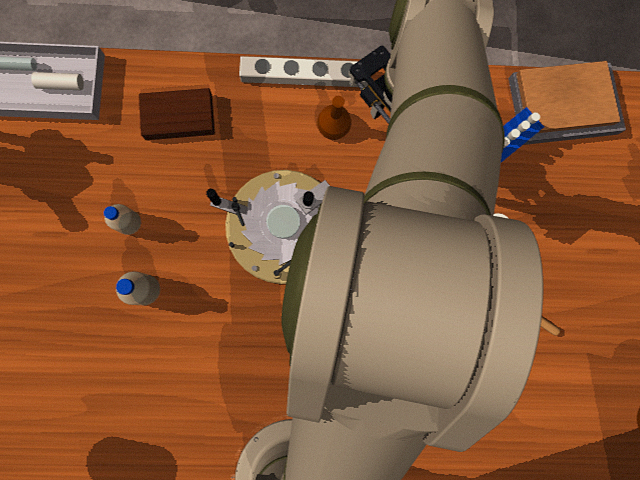

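```bash
python3 - <<'E'
from h import *
im=cv2.imread("pics/s19f.png");V=cv2.cvtColor(im,cv2.COLOR_BGR2HSV)[...,2]
m=np.zeros(V.shape,bool);m[215:250,325:347]=V[215:250,325:347]<70
ys,xs=np.nonzero(m);print("handle rows",ys.min(),ys.max(),"cols",xs.min(),xs.max())
for dz in(0,.002,.004):
    print(dz,"axis top",proj("side",[.5759,-.0154,.127+dz]),"far edge",proj("side",[.5762,-.0046,.127+dz]),"near bottom",proj("side",[.5755,-.0264,.082+dz]),"collar near low",proj("side",[.5753,-.0304,.076+dz]))
for z in (.105,): print("post",proj("side",[.581,.1834,z]))
cv2.imwrite("pics/s19z.png",cv2.resize(im[215:255,318:358],None,fx=14,fy=14,interpolation=2))
cv2.imwrite("pics/s20.png",im)
E
```

```text
handle rows 226 243 cols 331 338
0 axis top [335.0561 227.1585] far edge [334.786  223.8678] near bottom [334.8687 244.1749] collar near low [334.8739 247.1846]
0.002 axis top [335.0751 226.5373] far edge [334.8045 223.2466] near bottom [334.8871 243.5833] collar near low [334.8923 246.5969]
0.004 axis top [335.0941 225.9147] far edge [334.8232 222.624 ] near bottom [334.9056 242.9905] collar near low [334.9108 246.008 ]
post [330.2289 178.7446]
```

View pics/s19z.png

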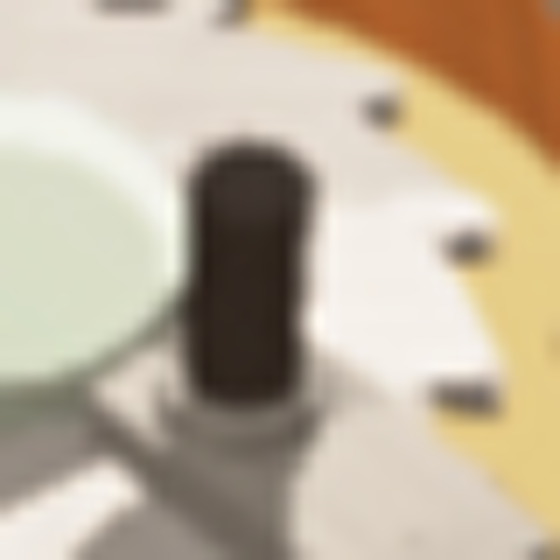

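View pics/s20.png

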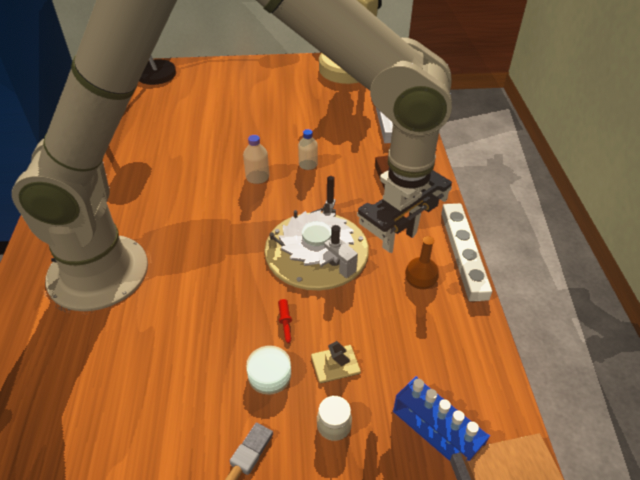

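The handle spans rows 225–243.9 against a predicted 224–244.2 when seated, the lever post is back at its rest pixel, and the bottles, jar and dishes are where they were. Handing in.

```bash
python3 -c "
from plant import *
s=sense();print(s['clock'],s['contact_force'],s['joint_velocities']);print(sign_off())"
```

```text
27.325 [-0.40097687  0.62277999  0.16082658] [-1.46134139 -0.89049283 -1.10194807  1.47743361 -0.20712171 -0.17528281
 -0.06516243]
the job is handed in; nothing more can be done
None
```

The job is done and handed in at 27.3 s: the disc's hole is under the bracket's hole, the locking pin is seated through both, and the lever is back at rest.

- **Pumping:** Three full strokes to the stop brought the disc to -2 teeth, then -1, then aligned. After the third stroke, the top view looked straight through the bracket hole.
- **Pin:** I lifted it out along its axis and stood it upright in the grip by pressing its foot lightly against the bracket's upright (about 1 N). It then went down through the holes and the bush until it stopped hard at 35 N, with the height no longer changing.
- **Last checks:** The side view shows the handle within about 1 px of where a seated pin should be, and the post at its rest position. The bottles, jar, dishes and red pin are where they started, and the arm is clear with almost no force on it.
- **What disagreed:**
  - The wrist camera put the bracket hole about 3 mm from where the two fixed cameras did, so I centred the pin on the offset between its foot and the hole as seen in each view.
  - After the second stroke the side-view angle reading was spoiled by the bracket's edge, so I used the top view instead.
  - The fingers closed late on the pin, so they held only the upper half of its handle.

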